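# Rusks from mould and tray into the tin

## Robot

A 6-joint arm with a two-finger parallel gripper is mounted at the origin on the work surface. World frame = base frame: x ahead of the robot, y to its left, z up, the work surface at z = 0. Lengths are in mm, angles in rad, forces in N, time in s.
With the tool pointing down it reaches from about 275 to 750 mm from the base axis. Payload 10.2 kg.
Tool frame: the origin (TCP) lies midway between the tips of the shut fingers; the grasp point (between the pads) lies 19 mm behind it; z points along the fingers, y is the line along which they close (so a half turn about z gives the same grasp; the last joint's range is limited). The gripper opens to 85 mm and grips with 20 to 120 N. Pads are 22 mm wide; open, the fingers measure 114 mm over their backs; the gripper's body (76 mm by 85 mm) begins 54 mm behind the grasp point. The pads swing forward as they close: fully open they stand 13 mm farther back than shut.
Start: joints at [-1.365, 0.313, 1.498, -0, 1.331, -0.223], TCP at [218.273, -477.481, 231.294] pointing down, gripper open.
Joint ranges: [-2.94, 2.94], [-0.97, 2.17], [0.19, 2.56], [-1.23, 4.37], [0.02, 3.11], [-2.88, 2.88]. Speed limits (rad/s): [2.39, 2.39, 3.01, 3.14, 3.14, 3.14].

## Interface

Orientations are given as a unit quaternion [w, x, y, z].
In Python, from rig import ctrl gives the robot as it stands.
- The arm moves only by the tool send_rows, never from a script. Its argument "targets" is a list of rows, each a list of 7 numbers: the closure, from -1 (fully open) to 1 (shut), so that 0 is half open, then the shift along the tool's x, y, z in m, then the turn, a rotation vector about the tool's x, y, z in rad. In form: [[claw, dx, dy, dz, ax, ay, az], ...]. A call has exactly 10 rows; each row shifts and turns the commanded pose from where the row before left it, along the tool's axes as they then stand; what a row does not reach is not made up. A row lasts 1/8 s, in which the tool goes at most 62.5 mm and 10.7 degrees, less where a joint would pass 70% of its speed; a pose out of reach is approached as far as the arm can. A call with a gripper value outside its range is refused whole. The fingers move at their own pace and stop on an object; "squeeze" is the grip in N (left out, the last holds). Time passes only in rows, so rows that do not move let the fingers close, or fill a call up. It gives the time, the measured TCP pose, the force, the opening and the grip force at its end, in the units of the state.
- ctrl.sense(): the state, without advancing time (a new reading comes with each control period).
- ctrl.capture(name): name is "scene" or "top" or "wrist"; returns a dict with "img" (420x560x3 uint8, red, green, blue), "camera_matrix" (3x3 intrinsics, pixels), "R" (3x3) and "t" (3): a world point X has camera coordinates R X + t. Camera axes: x right, y down, z forward; pixel columns grow to the right and rows downward; lengths in mm; the calibration is good to about 2 mm. A picture is of the moment at which its call begins. There is no depth.
- ctrl.finish_job(): hands the job in; it is judged then, once.
Trained networks look in a picture, given as the dict that the camera call returned (one of the last four; its "shot" number tells which), for a name from the list of things; names that differ only in an ending like _2 or _b are one class to them, and where a whole thing is asked for, a point or a joint stands for the part that bears it (a point fixed in the world has none). Each returns a list of dicts, best first, with "score" (0 to 1); they miss things now and then, are a little off and sometimes report something else, mostly with a low value. They report only what shows in the picture. A call takes as long as a camera call. They do not tell look-alikes from the thing itself.
- ctrl.boxes_of(query, picture): "extent" ([left, top, width, height] in pixels, round what is visible of it).
- ctrl.landmark_of(query, picture): "point" ([column, row] in pixels: a listed point, or the origin of a listed thing).
The state is a dict: "time_s": time; "joints": joint angles; "dq": joint speeds; "tau": joint torques, N m; "eef_pos": TCP position; "ee_rot": TCP orientation; "force": force on the tool from outside, world axes, zero at the start; "wrist_torque": the same for the moment, N m; "grip_width": opening from 0.0 (shut) to 1.0 (fully open); "grip_force": force on a finger pad.
Only numpy, scipy, OpenCV 4.12 (cv2) and the standard library are available. Lean on these libraries where they do the work, as an engineer would, in place of code of your own. Each camera call takes 0.05 s, during which the arm holds its last target. There are 200 camera calls.

## Task

Put the rusks away: open the tin, lift every rusk out of the silicone mould and lay it on the steel tray with any that are already there, and once all of them are on the tray carry it over and tip it so that they slide off its open edge into the tin. Any rusk that misses goes into the tin too. Then shut the lid fully and press its clasp down against the front, stand the empty tray on its open edge leaning back against the wooden front of the display case, and leave the tongs, the tumbler and the jar as they are.

Things in the scene. Friction and masses are not known exactly. Their poses are not given: they have to be found in the camera images.
- tin: Square blue biscuit tin, 220 x 220 x 125 mm high, walls 4 mm, firmly placed: it does not move. Origin: centre of its underside; z up; -x is its front (clasp side), +x its back (lid hinge side).
- lid (a joint): Angle of the tin's lid (rad): 0 shut, grows as it opens upward and back, stop at 1.9. The hinge is stiff (0.3 N m): the lid stays at any angle where it is left. The lid is a 224 x 224 x 6 mm sheet, 0.2 kg.
- lid_hinge (a point): Middle of the lid's hinge line, on the tin's top back edge, 125 mm above the sideboard. The hinge line runs along its y axis (the tin's y).
- lid_handle (a point): Middle of the steel bar handle on the lid: a round bar 10 mm thick and 90 mm long, parallel to the hinge, 190 mm in front of the hinge, its middle 35 mm above the lid's top face (41 mm above the hinge when shut). Its feet are at its two ends. Moves with the lid; once the lid stands open past upright the bar is on the far side of it.
- clasp (a joint): Angle of the clasp (rad): a flat steel lever 50 mm wide and 36 mm long hinged on the lid's front edge. 0: sticks straight out in front in the plane of the lid; 1.5: folded down flat against the tin's front (fastened). Light friction (0.04 N m): stays where it is left.
- clasp_hinge (a point): Middle of the clasp's hinge line on the lid's front edge, 227 mm in front of the lid's hinge; the line runs along its y axis. Moves with the lid.
- clasp_end (a point): Middle of the clasp's free end (a 7 mm thick round bead along y), 36 mm from its hinge. Moves with lid and clasp.
- tray_mid (a point): Stainless tray, 0.34 kg: flat sheet 220 mm long (its x) x 170 mm wide (its y), 4 mm thick, rims 12 mm high on the two long sides. The -x end is open: nothing hinders the rusks there. At the +x end a handle tab stands up. This point: centre of the upper face of the floor; z out of that face. Rusks on it begin to slide when it is tilted by about 27 to 35 degrees.
- tray_lip (a point): Middle of the tray's open edge, at its underside, 110 mm from the centre along the tray's -x. Axes as the tray's.
- tray_grip (a point): Point on the tray's handle tab where it is to be held: the tab is a plate 90 mm wide (along the tray's y), 4 mm thick and 50 mm tall, rising from the end of the floor and leaning outward (away from the open edge) by 15 degrees; the point is 34 mm up the tab, 16 mm below its top edge, in the middle of its thickness, 227 mm from the open edge along the tray's x and 34 mm above the underside. Axes as the tray's.
- mould: Grey silicone finger mould, 212 (x) x 130 (y) x 16 mm, fixed. Origin: centre of its underside. Four pockets, 12 mm deep, 90 x 34 mm, at x = +-52, y = +-29 mm, long side along x.
- rusk1_mid (a point): Rusk: a hard, dry, bread-brown finger, 84 mm long (x), 28 mm wide (y), 32 mm high (z), 40 g; this point is its centre. Starts in a pocket of the mould, standing 20 mm out of it. May be absent (no reading from the start).
- rusk2_mid (a point): Rusk: a hard, dry, bread-brown finger, 84 mm long (x), 28 mm wide (y), 32 mm high (z), 40 g; this point is its centre. Starts in a pocket of the mould, standing 20 mm out of it. May be absent (no reading from the start).
- rusk3_mid (a point): Rusk: a hard, dry, bread-brown finger, 84 mm long (x), 28 mm wide (y), 32 mm high (z), 40 g; this point is its centre. Starts in a pocket of the mould, standing 20 mm out of it. May be absent (no reading from the start).
- rusk4_mid (a point): Rusk: a hard, dry, bread-brown finger, 84 mm long (x), 28 mm wide (y), 32 mm high (z), 40 g; this point is its centre. Starts in a pocket of the mould, standing 20 mm out of it. May be absent (no reading from the start).
- rusk5_mid (a point): Rusk: a hard, dry, bread-brown finger, 84 mm long (x), 28 mm wide (y), 32 mm high (z), 40 g; this point is its centre. Starts lying on the tray. May be absent (no reading from the start).
- rusk6_mid (a point): Rusk: a hard, dry, bread-brown finger, 84 mm long (x), 28 mm wide (y), 32 mm high (z), 40 g; this point is its centre. Starts lying on the tray. May be absent (no reading from the start).
- case: Low cherry-wood display case, fixed. Its front is a solid wooden block 320 mm wide (y) and 150 mm high whose top is a ledge 110 mm deep; the glass flap with the tumblers stands back on it and reaches 245 mm. Origin: bottom middle of the wooden front face; -x faces the robot.
- case_edge (a point): Middle of the front top edge of the case's wooden front, 150 mm above the sideboard; axes as the case's.
- tray: The tray again: centre of its underside, axes as given for its upper face.
- tongs_mid (a point): Steel tongs, 210 mm long (x), lying flat, 14 mm high; their middle. To be left alone.
- tumbler_mid (a point): Clear plastic tumbler, 72 mm across, 100 mm high, upright; its centre. To be left alone.
- jar_mid (a point): White jar with a steel cap, 64 mm across, 90 mm high, upright; its centre. To be left alone.
Things that resemble listed ones, but are neither listed nor needed, are in the scene too. What is shaped like the part that bears rusk1_mid but blue or yellow is not meant.

How it is judged:
By the outcome, as a careful person would: the job done as asked, in the order asked, and still so for the second after the job is handed in, with the robot touching nothing.
Of rusk1, rusk2, rusk3, rusk4, rusk5, rusk6 only 4 to 6 are there at a start; the rules pass over those that are not, and their reading is None.
At some moment in a run one of rusk1, rusk2, rusk3, rusk4, rusk5, rusk6 may be knocked a few centimetres aside while the robot is not near it.
It also fails if it takes over 208 s, if anything falls off the work surface, if the arm or the gripper's body presses on something with over 40 N, if the wrist force passes 120 N, or if a joint passes its speed limit or range.

## Working session

There is one attempt and no reset: what is moved stays moved. The work goes in short steps, Python scripts to look and compute and a tool call to move; the robot and the scene stay as the last step left them, time stands still between calls to the robot, and variables do not carry over. Pictures are saved under pics/ and viewed, at most 14 in all, crops included, and the job is handed in when it is done.

Besides the shell and the picture viewer there is one more tool, called after "Call:" as name(argument=value, ...), one argument or row to a line, values as JSON. send_rows: Moves the arm, as the interface text tells. Its arguments: {"type":"object","properties":{"targets":{"type":"array"},"squeeze":{"type":"number"}},"required":["targets"]}

```bash
ls; mkdir -p pics
cat > h.py <<'E'
import numpy as np, cv2, json
from rig import ctrl
from scipy.spatial.transform import Rotation as Rn
def cap(n, save=None):
    p=ctrl.capture(n)
    if save: cv2.imwrite(f'pics/{save}.png', cv2.cvtColor(np.asarray(p['img']),cv2.COLOR_RGB2BGR))
    return p
def ray(p,px,z):
    K=np.array(p['camera_matrix']);R=np.array(p['R']);t=np.array(p['t'])
    c=-R.T@t; d=R.T@np.linalg.inv(K)@np.array([px[0],px[1],1.])
    return c+d*(z-c[2])/d[2]
def proj(p,X):
    K=np.array(p['camera_matrix']);v=K@(np.array(p['R'])@np.array(X,float)+np.array(p['t']));return v[:2]/v[2]
def tri(ps,pxs):
    A=[];b=[]
    for p,px in zip(ps,pxs):
        R=np.array(p['R']);c=-R.T@np.array(p['t']);d=R.T@np.linalg.inv(np.array(p['camera_matrix']))@np.array([px[0],px[1],1.]);d/=np.linalg.norm(d)
        M=np.eye(3)-np.outer(d,d);A.append(M);b.append(M@c)
    return np.linalg.lstsq(np.vstack(A),np.hstack(b),rcond=None)[0]
def lm(q,p,n=3):
    return [(np.round(d['point'],1).tolist(),round(d['score'],2)) for d in ctrl.landmark_of(q,p)[:n]]
E
python3 - <<'E'
from h import *
s=cap('scene','s1');t=cap('top','t1')
np.set_printoptions(suppress=True,precision=1)
for p in (s,t): print(-np.array(p['R']).T@p['t'])
for q in ['tin','lid_hinge','lid_handle','clasp_hinge','clasp_end','tray_mid','tray_lip','tray_grip','mould','rusk1_mid','case','case_edge','tongs_mid','tumbler_mid','jar_mid']:
    print(q,lm(q,s,7 if 'rusk' in q else 2),lm(q,t,7 if 'rusk' in q else 2))
print(ctrl.sense())
E
```

```text
pics
[1382.2    1.8 1348.6]
[ 392.6  -72.9 1539.7]
tin [([286.5, 240.2], 0.75), ([286.8, 188.2], 0.6)] [([267.1, 204.8], 0.88)]
lid_hinge [([280.6, 249.0], 0.67), ([371.9, 221.3], 0.29)] [([263.7, 163.5], 0.81)]
lid_handle [([287.5, 190.3], 0.89)] [([266.7, 223.3], 0.96)]
clasp_hinge [([289.8, 187.1], 0.48)] [([264.9, 239.3], 0.76)]
clasp_end [([291.0, 180.1], 0.66)] [([260.0, 249.5], 0.64), ([373.1, 221.3], 0.64)]
tray_mid [([371.6, 220.7], 0.94), ([203.4, 217.0], 0.22)] [([169.9, 248.2], 0.85)]
tray_lip [([339.9, 217.9], 0.77), ([201.3, 196.3], 0.48)] [([206.3, 248.6], 0.86), ([265.4, 221.8], 0.41)]
tray_grip [([411.5, 223.8], 0.77)] [([129.0, 242.8], 0.7)]
mould [([202.2, 211.0], 0.88)] [([363.4, 233.7], 0.83)]
rusk1_mid [([158.4, 209.8], 0.79), ([145.8, 187.2], 0.77), ([197.7, 195.1], 0.72), ([180.5, 256.6], 0.52), ([201.4, 168.7], 0.45), ([352.6, 224.2], 0.45), ([251.5, 179.7], 0.44)] [([372.5, 250.6], 0.81), ([310.8, 281.1], 0.66), ([378.4, 290.8], 0.58), ([440.6, 260.1], 0.58), ([417.2, 231.4], 0.56)]
case [([382.9, 268.9], 0.94), ([411.7, 219.6], 0.52)] [([160.6, 182.5], 0.65)]
case_edge [([393.5, 244.7], 0.69)] [([147.0, 175.6], 0.9)]
tongs_mid [([264.8, 295.8], 0.91)] [([279.2, 140.6], 0.56)]
tumbler_mid [([178.7, 258.4], 0.94), ([381.5, 201.3], 0.63)] [([373.6, 162.9], 0.96)]
jar_mid [([214.2, 257.5], 0.81)] [([336.8, 168.8], 0.69)]
{'time_s': 1.6, 'joints': array([-1.4,  0.3,  1.5,  0. ,  1.3, -0.2]), 'dq': array([ 0.,  0., -0.,  0., -0.,  0.]), 'tau': array([  0. , -41.2, -26. ,  -0. ,   0. ,   0. ]), 'eef_pos': array([ 218.3, -477.5,  231.3]), 'ee_rot': array([0. , 1. , 0.2, 0. ]), 'force': array([ 0.3, -0.1, -0.4]), 'wrist_torque': array([-0., -0.,  0.]), 'grip_force': 0.0, 'grip_width': 1.0025588916721042}
```

Run:
```python
import cv2
a=cv2.imread('pics/t1.png'); cv2.imwrite('pics/t1b.png',cv2.resize(a[110:320,90:490],None,fx=2,fy=2,interpolation=2))
a=cv2.imread('pics/s1.png'); cv2.imwrite('pics/s1b.png',cv2.resize(a[120:345,90:490],None,fx=2,fy=2,interpolation=2))
```

```text
(no output)
```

View pics/t1b.png

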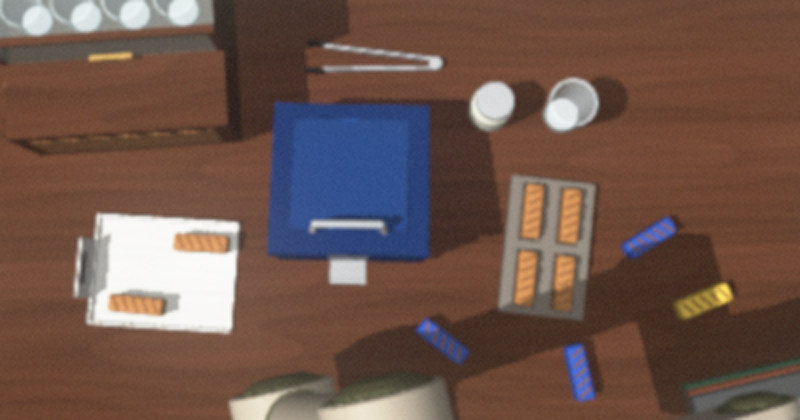

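View pics/s1b.png

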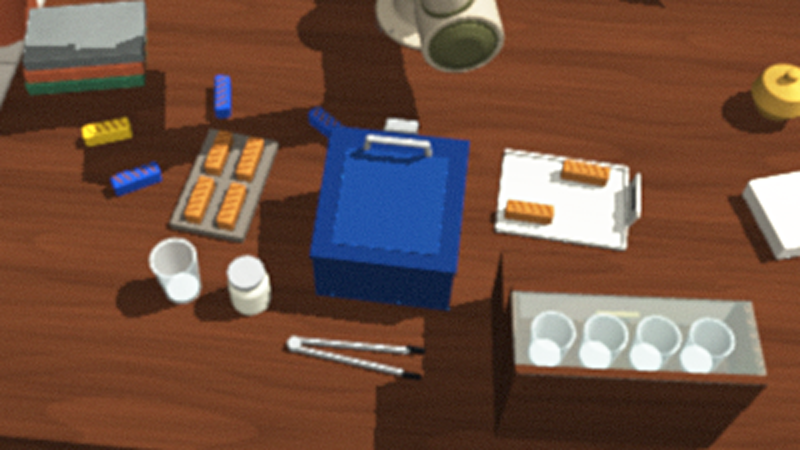

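```bash
cat >> h.py <<'E'
def load(n): return np.load(f'{n}.npy',allow_pickle=True).item()
def orange(p):
    hsv=cv2.cvtColor(np.asarray(p['img']),cv2.COLOR_RGB2HSV)
    m=cv2.inRange(hsv,(6,130,150),(19,255,255))
    m=cv2.morphologyEx(m,cv2.MORPH_CLOSE,np.ones((5,5)))
    m=cv2.morphologyEx(m,cv2.MORPH_OPEN,np.ones((2,2)))
    n,l,st,c=cv2.connectedComponentsWithStats(m)
    out=[]
    for i in range(1,n):
        if st[i,4]>40: out.append((c[i],st[i,4],cv2.findContours((l==i).astype(np.uint8),0,2)[0][0][:,0]))
    return out
def rusks(p,z):
    "blobs as minAreaRect on plane z: centre, (len,wid), yaw of long side deg"
    r=[]
    for c,a,k in orange(p):
        q=np.array([ray(p,x,z)[:2] for x in k],np.float32)
        (cx,cy),(w,h),ang=cv2.minAreaRect(q)
        if w<h: w,h,ang=h,w,ang+90
        r.append((round(cx,1),round(cy,1),round(w),round(h),round((ang+90)%180-90,1),np.round(c,0).tolist()))
    return r
E
python3 - <<'E'
from h import *
np.set_printoptions(suppress=True,precision=1)
s=cap('scene');t=cap('top');np.save('s.npy',s);np.save('t.npy',t)
print('orange top z=30');[print(r) for r in rusks(t,34)]
print('tri')
T={}
for q in ['tin','lid_hinge','lid_handle','clasp_hinge','clasp_end','tray_mid','tray_lip','tray_grip','mould','case_edge','case','tumbler_mid','jar_mid','tongs_mid']:
    a=ctrl.landmark_of(q,s);b=ctrl.landmark_of(q,t)
    if a and b: print(q,tri([s,t],[a[0]['point'],b[0]['point']]))
hsv=cv2.cvtColor(t['img'],cv2.COLOR_RGB2HSV)
m=cv2.inRange(hsv,(100,120,60),(125,255,255));m=cv2.morphologyEx(m,cv2.MORPH_OPEN,np.ones((5,5)))
n,l,st,c=cv2.connectedComponentsWithStats(m);i=1+np.argmax(st[1:,4])
k=cv2.findContours((l==i).astype(np.uint8),0,2)[0][0][:,0]
q=cv2.approxPolyDP(k,6,True)[:,0];print('lid corners',q.tolist(),[ray(t,x,131)[:2] for x in q]); print(cv2.minAreaRect(np.array([ray(t,x,131)[:2] for x in k],np.float32)))
m=cv2.inRange(hsv,(0,0,150),(180,60,255))[200:300,110:220];
n,l,st,c=cv2.connectedComponentsWithStats(cv2.morphologyEx(m,cv2.MORPH_CLOSE,np.ones((15,15))));i=1+np.argmax(st[1:,4])
k=cv2.findContours((l==i).astype(np.uint8),0,2)[0][0][:,0]+[110,200]
print('tray',cv2.minAreaRect(np.array([ray(t,x,10)[:2] for x in k],np.float32)))
q=cv2.approxPolyDP(cv2.convexHull(k),5,True)[:,0];print(q.tolist(),[ray(t,x,10)[:2] for x in q])
E
```

```text
orange top z=30
(523.2, -316.3, 79, 27, -7.1, [357.0, 216.0])
(515.5, -373.7, 80, 28, -7.7, [375.0, 219.0])
(487.3, 192.4, 74, 17, 84.8, [191.0, 232.0])
(422.3, -302.2, 78, 28, -8.0, [353.0, 249.0])
(428.5, -360.6, 49, 27, -2.6, [373.0, 247.0])
(397.0, 291.1, 71, 19, 84.2, [158.0, 263.0])
(193.8, 668.4, 95, 71, 17.5, [33.0, 333.0])
tri
tin [ 466.5  -33.7 -157.9]
lid_hinge [679.2 -38.7 127.3]
lid_handle [495.7 -39.5 187. ]
clasp_hinge [451.7 -33.3 170.5]
clasp_end [425.7 -28.8 164.1]
tray_mid [445.9 261.1 -10.7]
tray_lip [437.3 155.2 -24.8]
tray_grip [462.5 384.9  19.9]
mould [ 479.  -342.2   -6.3]
case_edge [641.7 300.5 129.8]
case [645.8 298.4 -18.5]
tumbler_mid [ 681.9 -366.9   55.5]
jar_mid [ 683.5 -263.4   29.8]
tongs_mid [777.  -85.9  10.7]
lid corners [[228, 162], [225, 235], [302, 238], [303, 164]] [array([682.3,  66.8]), array([470.5,  78.1]), array([ 456.7, -141.7]), array([ 671.3, -150.8])]
((568.275634765625, -36.796875), (224.38201904296875, 220.97129821777344), 87.64615631103516)
tray ((447.8093566894531, 269.01080322265625), (249.5677947998047, 175.53004455566406), 85.06221008300781)
[[209, 222], [204, 276], [133, 271], [128, 237], [139, 216]] [array([518.9, 140.3]), array([352.7, 157.2]), array([373.3, 375.3]), array([478.3, 391.6]), array([542.8, 358. ])]
```

```bash
cat >> h.py <<'E'
def pose():
    s=ctrl.sense();q=np.array(s['ee_rot']);R=Rn.from_quat(q[[1,2,3,0]])
    open('log.txt','a').write(json.dumps([list(map(float,s['joints'])),list(map(float,s['eef_pos'])),list(map(float,q))])+'\n')
    return np.array(s['eef_pos']),R
def down(yaw,pitch=0,axis=None):
    "tool down, tool y at world angle yaw(deg); then world rotation of pitch deg about horizontal axis angle"
    y=np.array([np.cos(np.radians(yaw)),np.sin(np.radians(yaw)),0]);z=np.array([0,0,-1.])
    R=Rn.from_matrix(np.stack([np.cross(y,z),y,z],1))
    if axis is not None: R=Rn.from_rotvec(np.radians(pitch)*np.array([np.cos(np.radians(axis)),np.sin(np.radians(axis)),0]))*R
    return R
def plan(wps,start=None,vmax=45,wmax=9):
    "wps: (pos,R) ; straight line + geodesic, prints n x tool-frame row"
    p,R=start or pose()
    print('time',round(ctrl.sense()['time_s'],1),'at',np.round(p,1))
    for P,Q in wps:
        P=np.array(P,float);Q=Q or R
        rv=(R.inv()*Q).as_rotvec();d=P-p
        n=int(max(1,np.ceil(np.linalg.norm(d)/vmax),np.ceil(np.degrees(np.linalg.norm(rv))/wmax)))
        if np.linalg.norm(rv)<0.02:
            print(n,'x',np.round(R.inv().apply(d)/n/1000,4).tolist(),np.round(rv/n,4).tolist())
        else:
            for i in range(n):
                Ri=R*Rn.from_rotvec(rv*i/n); print('   ',np.round(Ri.inv().apply(d)/n/1000,4).tolist(),np.round(rv/n,4).tolist())
        p,R=P,Q
E
python3 - <<'E'
from h import *
np.set_printoptions(suppress=True,precision=3)
s=ctrl.sense();print(s['ee_rot'],Rn.from_quat(np.array(s['ee_rot'])[[1,2,3,0]]).as_matrix())
w=cap('wrist');p,R=pose();c=-np.array(w['R']).T@w['t'];print('cam in tool',R.inv().apply(c-p),(R.inv().as_matrix()@np.array(w['R']).T))
h=[490,-40,300]
for yw in (-3,177): 
    print(yw);plan([([300,-330,320],None),(h,down(yw))])
E
```

```text
[-0.     0.977  0.213 -0.   ] [[ 0.909  0.416 -0.   ]
 [ 0.416 -0.909  0.   ]
 [-0.    -0.    -1.   ]]
cam in tool [  68.68     0.622 -141.988] [[-0.    -0.963 -0.268]
 [ 1.    -0.    -0.001]
 [ 0.001 -0.268  0.963]]
-3
time 3.1 at [ 218.3 -477.5  231.3]
5 x [0.0271, -0.02, -0.0177] [0.0, 0.0, 0.0]
    [0.0367, -0.0231, 0.0025] [-0.0, 0.0, -0.1362]
    [0.0395, -0.0179, 0.0025] [-0.0, 0.0, -0.1362]
    [0.0415, -0.0124, 0.0025] [-0.0, 0.0, -0.1362]
    [0.0428, -0.0066, 0.0025] [-0.0, 0.0, -0.1362]
    [0.0433, -0.0007, 0.0025] [-0.0, 0.0, -0.1362]
    [0.043, 0.0051, 0.0025] [-0.0, 0.0, -0.1362]
    [0.0419, 0.0109, 0.0025] [-0.0, 0.0, -0.1362]
    [0.0401, 0.0165, 0.0025] [-0.0, 0.0, -0.1362]
177
time 3.1 at [ 218.3 -477.5  231.3]
5 x [0.0271, -0.02, -0.0177] [0.0, 0.0, 0.0]
    [0.021, -0.0132, 0.0014] [0.0, 0.0, 0.1466]
    [0.0188, -0.0161, 0.0014] [0.0, 0.0, 0.1466]
    [0.0162, -0.0187, 0.0014] [0.0, 0.0, 0.1466]
    [0.0133, -0.0209, 0.0014] [0.0, 0.0, 0.1466]
    [0.0102, -0.0226, 0.0014] [0.0, 0.0, 0.1466]
    [0.0067, -0.0238, 0.0014] [0.0, 0.0, 0.1466]
    [0.0032, -0.0246, 0.0014] [0.0, 0.0, 0.1466]
    [-0.0004, -0.0248, 0.0014] [0.0, 0.0, 0.1466]
    [-0.004, -0.0244, 0.0014] [0.0, 0.0, 0.1466]
    [-0.0076, -0.0236, 0.0014] [0.0, 0.0, 0.1466]
    [-0.0109, -0.0222, 0.0014] [0.0, 0.0, 0.1466]
    [-0.0141, -0.0204, 0.0014] [0.0, 0.0, 0.1466]
    [-0.0169, -0.0181, 0.0014] [0.0, 0.0, 0.1466]
    [-0.0193, -0.0155, 0.0014] [0.0, 0.0, 0.1466]
```

Run:
```python
from h import *
plan([([450,-40,330],down(-3))],vmax=52.5)
```

```text
time 3.1 at [ 218.3 -477.5  231.3]
    [0.0393, -0.0302, -0.0099] [-0.0, 0.0, -0.109]
    [0.0423, -0.0257, -0.0099] [-0.0, 0.0, -0.109]
    [0.0449, -0.021, -0.0099] [-0.0, 0.0, -0.109]
    [0.0469, -0.0159, -0.0099] [-0.0, 0.0, -0.109]
    [0.0483, -0.0108, -0.0099] [-0.0, 0.0, -0.109]
    [0.0492, -0.0054, -0.0099] [-0.0, 0.0, -0.109]
    [0.0495, -0.0001, -0.0099] [-0.0, 0.0, -0.109]
    [0.0492, 0.0053, -0.0099] [-0.0, 0.0, -0.109]
    [0.0483, 0.0107, -0.0099] [-0.0, 0.0, -0.109]
    [0.0469, 0.0158, -0.0099] [-0.0, 0.0, -0.109]
```

Call:
send_rows(
  targets=[
    [-1,0.039,-0.03,-0.01,0,0,-0.109],
    [-1,0.042,-0.026,-0.01,0,0,-0.109],
    [-1,0.045,-0.021,-0.01,0,0,-0.109],
    [-1,0.047,-0.016,-0.01,0,0,-0.109],
    [-1,0.048,-0.011,-0.01,0,0,-0.109],
    [-1,0.049,-0.005,-0.01,0,0,-0.109],
    [-1,0.05,0,-0.01,0,0,-0.109],
    [-1,0.049,0.005,-0.01,0,0,-0.109],
    [-1,0.048,0.011,-0.01,0,0,-0.109],
    [-1,0.047,0.016,-0.01,0,0,-0.109],
  ],
  squeeze=60,
)

```text
time_s: 4.4
eef_pos: [450.2, -38.8, 331.8]
ee_rot: [0.0, 0.724, 0.69, 0.0]
force: [-0.6, -0.4, 0.5]
grip_width: 1.002
grip_force: 0.0
```

Run:
```python
from h import *
np.set_printoptions(suppress=True,precision=3)
p,R=pose();print(p,R.as_matrix()[:,1],ctrl.sense()['joints'])
w=cap('wrist','w1')
for q,z in [('lid_handle',166),('clasp_hinge',128),('clasp_end',128),('lid_hinge',125)]:
    for d in lm(q,w,2): print(q,d,ray(w,d[0],z))
```

```text
[450.172 -38.826 331.8  ] [ 0.999 -0.048  0.   ] [-0.346  0.092  1.51  -0.     1.539 -0.298]
lid_handle ([339.9, 191.9], 0.88) [507.59  -44.123 166.   ]
lid_handle ([261.9, 371.2], 0.65) [ 425.262 -234.235  166.   ]
clasp_hinge ([287.8, 184.8], 0.6) [461.494 -43.191 128.   ]
clasp_end ([251.7, 183.9], 0.84) [425.058 -40.486 128.   ]
lid_hinge ([503.5, 174.7], 0.63) [680.308 -44.041 125.   ]
```

View pics/w1.png

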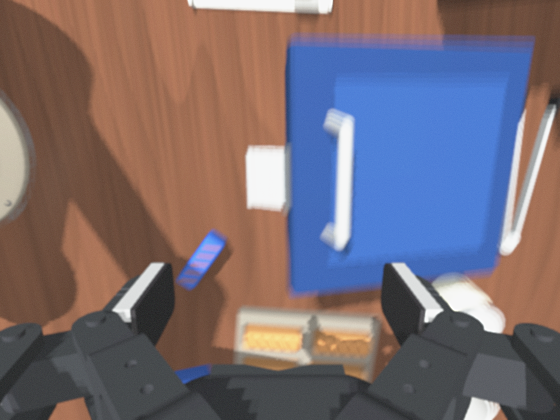

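Run:
```python
from h import *
np.set_printoptions(suppress=True,precision=1)
w=cap('wrist')
for px in [(347,120),(344,242),(345.5,181)]: print('bar',ray(w,px,166))
for px in [(288,42),(290,292),(532,42),(496,270)]: print('lid corner',ray(w,px,131))
for px in [(247,178),(290,178)]: print('clasp',ray(w,px,130))
```

```text
bar [512.8  16.7 166. ]
bar [510.1 -94.6 166. ]
bar [511.5 -36.3 166. ]
lid corner [466.5  86.6 131. ]
lid corner [ 457.5 -163.7  131. ]
lid corner [685.8  74.9 131. ]
lid corner [ 679.3 -149.1  131. ]
clasp [420.1 -35.5 130. ]
clasp [462.9 -37.7 130. ]
```

Run:
```python
from h import *
np.set_printoptions(suppress=True,precision=1)
w=cap('wrist');s=cap('scene');t=cap('top')
print('bar', tri([w,t],[(345.5,181),(264.2,223.5)]), 'tlm',lm('lid_handle',t,1),lm('lid_handle',s,1))
print(tri([w,t,s],[(345.5,181),lm('lid_handle',t,1)[0][0],lm('lid_handle',s,1)[0][0]]))
print('clasp_hinge',tri([w,t,s],[(290,178)]+[lm('clasp_hinge',x,1)[0][0] for x in (t,s)]))
for z in (165,170,175): print(z,[ray(w,px,z)[:2] for px in [(288,42),(290,292)]])
for z in (190,200,210): print(z,[ray(w,px,z)[:2] for px in [(347,115),(344,247)]])
```

```text
bar [501.3 -33.8 191.8] tlm [([264.6, 225.3], 0.88)] [([288.5, 187.9], 0.66)]
[496.5 -34.2 207.7]Traceback (most recent call last):
  File "<stdin>", line 6, in <module>
IndexError: list index out of range
```

Call:
send_rows(
  targets=[
    [-1,0.001,0.025,0.02,0,0,0],
    [-1,0.002,0.025,0.02,0,0,0],
    [-1,0,0,0.035,0,0,0],
    [-1,0,0,0.035,0,0,0],
    [-1,0,0,0.036,0,0,0],
    [1,0,0,0,0,0,0],
    [1,0,0,0,0,0,0],
    [1,0,0,0,0,0,0],
    [1,0,0,0,0,0,0],
    [1,0,0,0,0,0,0],
  ],
  squeeze=30,
)

```text
time_s: 6.35
eef_pos: [500.5, -40.1, 185.8]
ee_rot: [0.001, 0.725, 0.688, 0.001]
force: [5.5, 0.3, -1.8]
grip_width: 0.104
grip_force: 29.2
```

Run:
```python
from h import *
np.set_printoptions(suppress=True,precision=3)
p,R=pose();s=ctrl.sense();print(p,s['force'],s['grip_width'],s['grip_force'])
w=cap('wrist','w2')
```

```text
[500.539 -40.108 185.798] [ 5.485  0.257 -1.815] 0.1042090358636732 29.153364300727844
```

View pics/w2.png

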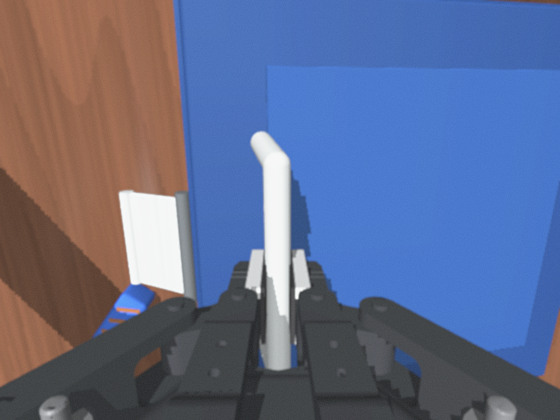

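Call:
send_rows(
  targets=[
    [1,0,0.0087,-0.018,0,0,0],
    [1,0,0.0107,-0.0173,0,0,0],
    [1,0,0.0122,-0.0159,0,0,0],
    [1,0,0.0138,-0.0145,0,0,0],
    [1,0,0.0155,-0.0132,0,0,0],
    [1,0,0.0165,-0.0114,0,0,0],
    [1,0,0.0175,-0.0096,0,0,0],
    [1,0,0.0184,-0.0078,0,0,0],
    [1,0,0.0195,-0.0059,0,0,0],
    [1,0,0.0196,-0.0038,0,0,0],
  ],
)

```text
time_s: 7.65
eef_pos: [651.9, -46.9, 303.8]
ee_rot: [-0.001, 0.725, 0.689, 0.0]
force: [-2.4, 3.8, 4.0]
grip_width: 0.105
grip_force: 30.3
```

Run:
```python
from h import *
np.set_printoptions(suppress=True,precision=3)
p,R=pose();s=ctrl.sense();print(p,s['force'],s['grip_width'],s['grip_force'],s['joints'])
w=cap('scene','s2')
```

```text
[651.91  -46.924 303.823] [-2.428  3.848  3.968] 0.1045092401974012 30.287411212921143 [-0.251  0.59   0.901  0.001  1.652 -0.2  ]
```

View pics/s2.png

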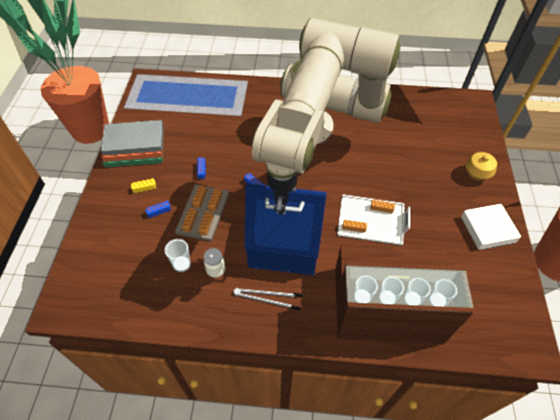

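Run:
```python
from h import *
p,R=pose(); Q=R*Rn.from_rotvec([-0.52,0,0])
plan([(p+[0,0,90],None),([540,-41,394],Q),([560,-42,290],None),([688,-48,290],None)])
```

```text
time 7.7 at [653.5 -47.  303.8]
2 x [0.0001, 0.0, -0.045] [0.0, 0.0, 0.0]
    [0.0001, -0.0284, -0.0001] [-0.13, -0.0, 0.0]
    [0.0001, -0.0282, -0.0038] [-0.13, -0.0, 0.0]
    [0.0001, -0.0274, -0.0074] [-0.13, -0.0, 0.0]
    [0.0001, -0.0263, -0.0109] [-0.13, -0.0, 0.0]
3 x [-0.0, -0.0115, 0.0334] [0.0, 0.0, 0.0]
3 x [0.0002, 0.037, 0.0213] [0.0, 0.0, 0.0]
```

Call:
send_rows(
  targets=[
    [0.5,0,0,0,0,0,0],
    [0.5,0,0,0,0,0,0],
    [0.5,0,0,0,0,0,0],
    [0.5,0,0,-0.03,0,0,0],
    [0.5,0,0,-0.03,0,0,0],
    [0.5,0,0,-0.03,0,0,0],
    [1,0,-0.028,0,-0.13,0,0],
    [1,0,-0.028,-0.004,-0.13,0,0],
    [1,0,-0.027,-0.007,-0.13,0,0],
    [1,0,-0.026,-0.011,-0.13,0,0],
  ],
)

```text
time_s: 8.95
eef_pos: [541.4, -42.3, 395.0]
ee_rot: [0.184, 0.701, 0.666, 0.174]
force: [1.5, 0.8, 0.4]
grip_width: -0.0
grip_force: 0.0
```

Call:
send_rows(
  targets=[
    [1,0,-0.0115,0.0335,0,0,0],
    [1,0,-0.0115,0.0335,0,0,0],
    [1,0,-0.0115,0.0335,0,0,0],
    [1,0,0.026,0.015,0,0,0],
    [1,0,0.015,0.0085,0,0,0],
    [1,0,0.015,0.0085,0,0,0],
    [1,0,0.015,0.0085,0,0,0],
    [1,0,0.015,0.0085,0,0,0],
    [1,0,0.015,0.0085,0,0,0],
    [1,0,0.01,0.006,0,0,0],
  ],
)

```text
time_s: 10.2
eef_pos: [689.4, -50.0, 288.4]
ee_rot: [0.182, 0.702, 0.667, 0.173]
force: [-1.0, 0.5, -0.8]
grip_width: -0.003
grip_force: 0.0
```

Run:
```python
from h import *
np.set_printoptions(suppress=True,precision=3)
p,R=pose();s=ctrl.sense();print(p,s['force'],s['joints'])
t=cap('top');print(ctrl.boxes_of('lid',t)[:2],lm('lid_handle',t,1))
b=cv2.cvtColor(t['img'],cv2.COLOR_RGB2BGR)[110:320,90:490];cv2.imwrite('pics/t2.png',cv2.resize(b,None,fx=2,fy=2))
```

```text
[689.449 -50.035 288.383] [-0.956  0.467 -0.766] [-0.284  0.391  1.323  0.139  0.936 -0.286]
[{'extent': [219.4, 117.2, 90.8, 47.1], 'score': 0.88}] [([268.5, 123.3], 0.58)]
```

View pics/t2.png

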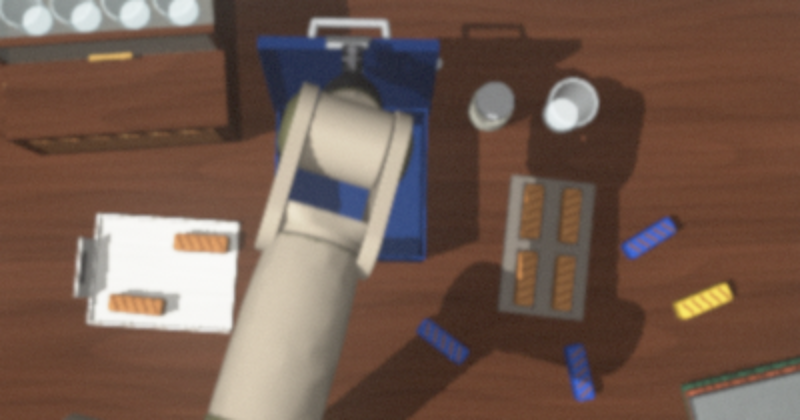

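Run:
```python
from h import *
plan([([590,-50,300],None),([450,-338,260],down(-97.5))],wmax=9.5)
```

```text
time 10.3 at [689.1 -50.  288.2]
3 x [-0.0017, -0.0269, -0.0195] [0.0, 0.0, 0.0]
    [-0.0268, -0.0117, -0.0023] [0.0351, -0.038, 0.1465]
    [-0.0283, -0.0077, -0.001] [0.0351, -0.038, 0.1465]
    [-0.0291, -0.0035, 0.0003] [0.0351, -0.038, 0.1465]
    [-0.0293, 0.0008, 0.0015] [0.0351, -0.038, 0.1465]
    [-0.0288, 0.0051, 0.0025] [0.0351, -0.038, 0.1465]
    [-0.0276, 0.0094, 0.0033] [0.0351, -0.038, 0.1465]
    [-0.0258, 0.0134, 0.0039] [0.0351, -0.038, 0.1465]
    [-0.0234, 0.0172, 0.0043] [0.0351, -0.038, 0.1465]
    [-0.0205, 0.0205, 0.0045] [0.0351, -0.038, 0.1465]
    [-0.0171, 0.0235, 0.0044] [0.0351, -0.038, 0.1465]
    [-0.0133, 0.0258, 0.0041] [0.0351, -0.038, 0.1465]
```

Call:
send_rows(
  targets=[
    [1,-0.0017,-0.027,-0.0195,0,0,0],
    [1,-0.0017,-0.027,-0.0195,0,0,0],
    [1,-0.0017,-0.027,-0.0195,0,0,0],
    [0,-0.0268,-0.0117,-0.0023,0.035,-0.038,0.1465],
    [0,-0.0283,-0.0077,-0.001,0.035,-0.038,0.1465],
    [0,-0.0291,-0.0035,0.0003,0.035,-0.038,0.1465],
    [0,-0.0293,0.0008,0.0015,0.035,-0.038,0.1465],
    [0,-0.0288,0.005,0.0025,0.035,-0.038,0.1465],
    [0,-0.0276,0.0094,0.0033,0.035,-0.038,0.1465],
    [0,-0.0258,0.0134,0.0039,0.035,-0.038,0.1465],
  ],
)

```text
time_s: 11.6
eef_pos: [499.7, -233.7, 274.9]
ee_rot: [0.074, 0.97, 0.223, 0.07]
force: [1.1, -0.9, -0.3]
grip_width: 0.499
grip_force: 0.0
```

Call:
send_rows(
  targets=[
    [-0.2,-0.0234,0.0172,0.0043,0.035,-0.038,0.1465],
    [-0.2,-0.0205,0.0205,0.0045,0.035,-0.038,0.1465],
    [-0.2,-0.0171,0.0235,0.0044,0.035,-0.038,0.1465],
    [-0.2,-0.0133,0.0258,0.0041,0.035,-0.038,0.1465],
    [-0.2,0,0,0,0,0,0],
    [-0.2,0,0,0,0,0,0],
    [-0.2,0,0,0,0,0,0],
    [-0.2,0,0,0,0,0,0],
    [-0.2,0,0,0,0,0,0],
    [-0.2,0,0,0,0,0,0],
  ],
)

```text
time_s: 12.85
eef_pos: [449.6, -337.7, 260.3]
ee_rot: [0.0, 0.998, -0.066, 0.0]
force: [-0.3, -0.6, 0.1]
grip_width: 0.597
grip_force: 0.0
```

Run:
```python
from h import *
np.set_printoptions(suppress=True,precision=1)
p,R=pose();s=ctrl.sense();print(p,s['joints'],s['grip_width'])
w=cap('wrist','w3')
print('mould',[ray(w,d[0],0) for d in lm('mould',w,1)])
for d in lm('rusk1_mid',w,8): print(d,ray(w,d[0],20))
[print(r) for r in rusks(w,36)]
```

```text
[ 449.6 -337.7  260.3] [-0.9  0.4  1.3  0.   1.4  0.8] 0.596868697399838
mould [array([ 476.9, -338.5,    0. ])]
([490.7, 203.3], 0.89) [ 386.4 -573.8   20. ]
([298.0, 201.6], 0.84) [ 417. -357.   20.]
([418.5, 127.3], 0.83) [ 481.8 -494.4   20. ]
([156.2, 284.7], 0.59) [ 336.  -174.3   20. ]
([325.9, 301.1], 0.56) [ 286.8 -376.5   20. ]
(494.6, -370.9, 30, 25, -9.5, [305.0, 137.0])
(427.8, -303.3, 81, 25, -8.3, [250.0, 205.0])
(419.1, -360.1, 81, 25, -7.9, [302.0, 203.0])
(378.6, -559.8, 25, 6, 36.6, [487.0, 216.0])
(372.8, -546.3, 23, 4, 45.8, [474.0, 222.0])
```

View pics/w3.png

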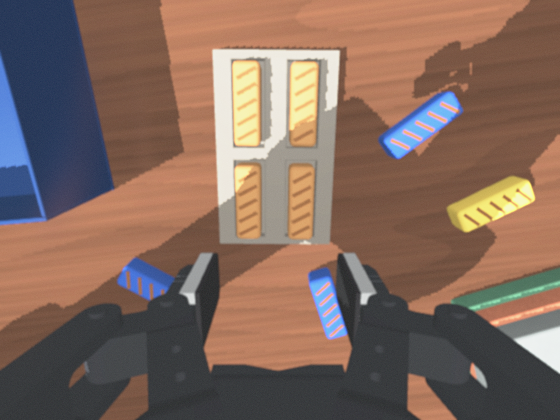

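Run:
```python
from h import *
np.set_printoptions(suppress=True,precision=1)
w=cap('wrist')
for px in [(247,103),(304,104),(248,202),(301,202)]: print(ray(w,px,36))
for px in [(214,50),(340,51),(220,243),(330,244)]: print(ray(w,px,16))
m=np.array([475.,-339,20]);Q=down(-98)
x=np.array([.990,-.139,0]);y=np.array([.139,.990,0])
for a,b in [(-1,1),(-1,-1),(1,1),(1,-1)]: print(a,b,m+52*a*x+29*b*y)
r=m-52*x+29*y
plan([(r+[0,0,60],Q),(r,None)])
print('next');plan([(r+[0,0,130],None),([389,201,150],down(-5)),([389,201,24],None)],start=(r,Q),vmax=58,wmax=10)
```

```text
[ 529.8 -317.6   36. ]
[ 521.3 -374.4   36. ]
[ 427.9 -302.8   36. ]
[ 420.3 -359.9   36. ]
[ 586.2 -290.5   16. ]
[ 568.4 -418.2   16. ]
[ 377.7 -259.7   16. ]
[ 359.4 -388.9   16. ]
-1 1 [ 427.6 -303.1   20. ]
-1 -1 [ 419.5 -360.5   20. ]
1 1 [ 530.5 -317.5   20. ]
1 -1 [ 522.4 -374.9   20. ]
time 13.1 at [ 449.5 -337.9  260.3]
5 x [-0.0053, -0.0063, 0.036] [0.0001, -0.0001, 0.0016]
2 x [0.0, 0.0, 0.03] [0.0, 0.0, 0.0]
next
time 13.1 at [ 427.6 -303.1   20. ]
3 x [0.0, 0.0, -0.0433] [0.0, 0.0, 0.0]
    [-0.0108, -0.0494, 0.0] [0.0, 0.0, -0.1623]
    [-0.0027, -0.0505, 0.0] [0.0, 0.0, -0.1623]
    [0.0055, -0.0503, 0.0] [0.0, 0.0, -0.1623]
    [0.0135, -0.0487, 0.0] [0.0, 0.0, -0.1623]
    [0.0212, -0.0459, 0.0] [0.0, 0.0, -0.1623]
    [0.0284, -0.0418, 0.0] [0.0, 0.0, -0.1623]
    [0.0348, -0.0367, 0.0] [0.0, 0.0, -0.1623]
    [0.0402, -0.0306, 0.0] [0.0, 0.0, -0.1623]
    [0.0446, -0.0237, 0.0] [0.0, 0.0, -0.1623]
    [0.0479, -0.0162, 0.0] [0.0, 0.0, -0.1623]
3 x [0.0, 0.0, 0.042] [0.0, 0.0, 0.0]
```

Call:
send_rows(
  targets=[
    [0,-0.005,-0.006,0.036,0,0,0.0016],
    [0,-0.005,-0.006,0.036,0,0,0.0016],
    [0,-0.0055,-0.0065,0.036,0,0,0.0016],
    [0,-0.0055,-0.0065,0.036,0,0,0.0016],
    [0,-0.0055,-0.0065,0.036,0,0,0.0016],
    [0,0,0,0.03,0,0,0],
    [0,0,0,0.03,0,0,0],
    [1,0,0,0,0,0,0],
    [1,0,0,0,0,0,0],
    [1,0,0,0,0,0,0],
  ],
  squeeze=35,
)

```text
time_s: 14.3
eef_pos: [428.1, -303.8, 21.5]
ee_rot: [0.001, 0.998, -0.07, 0.001]
force: [-1.1, 0.8, -0.5]
grip_width: 0.318
grip_force: 38.4
```

Call:
send_rows(
  targets=[
    [1,0,0,-0.03,0,0,0],
    [1,0,0,-0.05,0,0,0],
    [1,0,0,-0.05,0,0,0],
    [1,-0.0108,-0.0494,0,0,0,-0.1623],
    [1,-0.0027,-0.0505,0,0,0,-0.1623],
    [1,0.0055,-0.0503,0,0,0,-0.1623],
    [1,0.0135,-0.0487,0,0,0,-0.1623],
    [1,0.0212,-0.0459,0,0,0,-0.1623],
    [1,0.0284,-0.0418,0,0,0,-0.1623],
    [1,0.0348,-0.0367,0,0,0,-0.1623],
  ],
)

```text
time_s: 15.55
eef_pos: [400.5, 51.3, 151.0]
ee_rot: [0.001, 0.877, 0.48, 0.001]
force: [0.6, -0.2, 0.2]
grip_width: 0.319
grip_force: 38.5
```

Call:
send_rows(
  targets=[
    [1,0.0402,-0.0306,0,0,0,-0.1623],
    [1,0.0446,-0.0237,0,0,0,-0.1623],
    [1,0.0479,-0.0162,0,0,0,-0.1623],
    [1,0,0,0,0,0,0],
    [1,0,0,0,0,0,0],
    [1,0,0,0,0,0,0],
    [1,0,0,0,0,0,0],
    [1,0,0,0,0,0,0],
    [1,0,0,0,0,0,0],
    [1,0,0,0,0,0,0],
  ],
)

```text
time_s: 16.8
eef_pos: [389.0, 200.9, 150.0]
ee_rot: [0.0, 0.737, 0.676, 0.0]
force: [0.6, 0.3, 0.4]
grip_width: 0.313
grip_force: 38.5
```

Run:
```python
from h import *
np.set_printoptions(suppress=True,precision=1)
p,R=pose();s=ctrl.sense();print(p,s['joints'],s['grip_width'],s['force'])
w=cap('wrist','w4')
for q,z in [('tray_mid',4),('tray_lip',0),('tray_grip',34)]: print(q,[(d,ray(w,d[0],z)) for d in lm(q,w,2)])
[print(r) for r in rusks(w,36)]
plan([([389,201,60],down(-5)),([389,201,22.5],None)])
```

```text
[389.  200.9 150. ] [ 0.2  0.2  1.9 -0.   1.1  0.3] 0.31344539194922105 [0.6 0.3 0.4]
tray_mid [(([341.6, 120.8], 0.82), array([446.6, 256.5,   4. ]))]
tray_lip [(([337.9, 246.0], 0.79), array([439.9, 147.5,   0. ]))]
tray_grip []
(400.7, 294.2, 79, 25, 82.9, [281.0, 68.0])
(490.9, 197.2, 81, 25, 85.4, [411.0, 195.0])
(384.9, 142.7, 146, 51, 85.0, [280.0, 252.0])
time 17.0 at [389.  200.9 150. ]
2 x [0.0001, -0.0, 0.045] [0.0003, 0.0002, 0.0]
1 x [0.0, 0.0, 0.0375] [0.0, 0.0, 0.0]
```

View pics/w4.png

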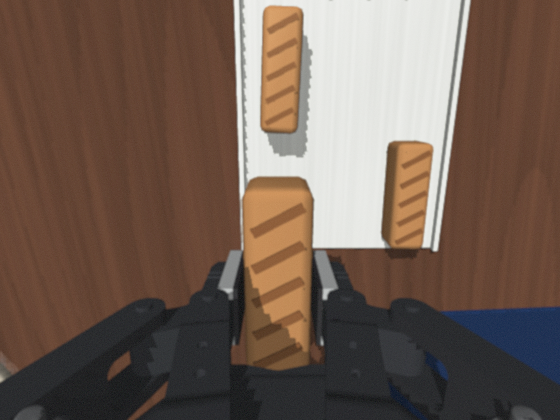

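Call:
send_rows(
  targets=[
    [1,0,0,0.045,0,0,0],
    [1,0,0,0.045,0,0,0],
    [1,0,0,0.025,0,0,0],
    [1,0,0,0.0125,0,0,0],
    [1,0,0,0,0,0,0],
    [0.15,0,0,0,0,0,0],
    [0.15,0,0,0,0,0,0],
    [0.15,0,0,-0.02,0,0,0],
    [0.15,0,0,-0.05,0,0,0],
    [0.15,0,0,-0.06,0,0,0],
  ],
)

```text
time_s: 18.25
eef_pos: [388.5, 200.8, 154.1]
ee_rot: [0.0, 0.737, 0.676, -0.0]
force: [2.0, 0.6, -0.5]
grip_width: 0.42
grip_force: 0.0
```

Run:
```python
from h import *
m=np.array([475.,-339,20]);Q=down(-98)
x=np.array([.990,-.139,0]);y=np.array([.139,.990,0])
r=m-52*x-29*y
P=([389,201,150],down(-5))
plan([(r+[0,0,130],Q),(r,None)],vmax=58,wmax=10.5)
print('b');plan([(r+[0,0,130],None),([439,197,150],P[1]),([439,197,22.5],None)],start=(r,Q),vmax=58,wmax=10)
t=cap('top');[print(a) for a in rusks(t,36)]
```

```text
time 18.2 at [388.5 200.8 154.1]
    [-0.0556, 0.008, 0.0005] [0.0001, 0.0001, 0.1623]
    [-0.0536, 0.0169, 0.0004] [0.0001, 0.0001, 0.1623]
    [-0.0502, 0.0253, 0.0004] [0.0001, 0.0001, 0.1623]
    [-0.0454, 0.0331, 0.0004] [0.0001, 0.0001, 0.1623]
    [-0.0395, 0.04, 0.0004] [0.0001, 0.0001, 0.1623]
    [-0.0325, 0.0459, 0.0004] [0.0001, 0.0001, 0.1623]
    [-0.0247, 0.0505, 0.0004] [0.0001, 0.0001, 0.1623]
    [-0.0162, 0.0538, 0.0004] [0.0001, 0.0001, 0.1623]
    [-0.0073, 0.0557, 0.0004] [0.0001, 0.0001, 0.1623]
    [0.0018, 0.0562, 0.0004] [0.0001, 0.0001, 0.1623]
3 x [0.0, 0.0, 0.0433] [0.0, 0.0, 0.0]
b
time 18.2 at [ 419.5 -360.5   20. ]
3 x [0.0, 0.0, -0.0433] [0.0, 0.0, 0.0]
    [-0.0058, -0.0555, 0.0] [0.0, 0.0, -0.1623]
    [0.0032, -0.0557, 0.0] [0.0, 0.0, -0.1623]
    [0.0122, -0.0544, 0.0] [0.0, 0.0, -0.1623]
    [0.0208, -0.0518, 0.0] [0.0, 0.0, -0.1623]
    [0.0289, -0.0477, 0.0] [0.0, 0.0, -0.1623]
    [0.0362, -0.0424, 0.0] [0.0, 0.0, -0.1623]
    [0.0426, -0.036, 0.0] [0.0, 0.0, -0.1623]
    [0.0479, -0.0286, 0.0] [0.0, 0.0, -0.1623]
    [0.0519, -0.0205, 0.0] [0.0, 0.0, -0.1623]
    [0.0545, -0.0119, 0.0] [0.0, 0.0, -0.1623]
3 x [0.0, 0.0, 0.0425] [0.0, 0.0, 0.0]
(523.0, -316.1, 79, 27, -8.1, [357.0, 216.0])
(515.4, -373.1, 80, 28, -7.8, [375.0, 218.0])
(487.5, 191.9, 73, 18, 88.6, [191.0, 232.0])
(413.3, -359.0, 80, 28, -7.7, [372.0, 252.0])
(385.4, 172.7, 28, 15, 88.6, [197.0, 266.0])
(210.5, 663.3, 61, 59, 9.8, [34.0, 330.0])
```

Call:
send_rows(
  targets=[
    [0,-0.0556,0.008,0,0,0,0.1623],
    [0,-0.0536,0.0169,0,0,0,0.1623],
    [0,-0.0502,0.0253,0,0,0,0.1623],
    [0,-0.0454,0.0331,0,0,0,0.1623],
    [0,-0.0395,0.04,0,0,0,0.1623],
    [0,-0.0325,0.0459,0,0,0,0.1623],
    [0,-0.0247,0.0505,0,0,0,0.1623],
    [0,-0.0162,0.0538,0,0,0,0.1623],
    [0,-0.0073,0.0557,0,0,0,0.1623],
    [0,0.0018,0.0562,0,0,0,0.1623],
  ],
)

```text
time_s: 19.55
eef_pos: [419.9, -362.2, 153.4]
ee_rot: [0.001, 0.997, -0.072, 0.001]
force: [0.6, 0.6, 1.9]
grip_width: 0.498
grip_force: 0.0
```

Run:
```python
from h import *
plan([([419.5,-360.5,20],down(-98))])
w=cap('wrist');[print(a) for a in rusks(w,36)]
```

```text
time 19.6 at [ 419.9 -362.2  153.4]
3 x [-0.0003, -0.0006, 0.0445] [0.0004, -0.0005, -0.0018]
(487.7, -376.7, 15, 12, -7.7, [284.0, 111.0])
(419.2, -365.5, 80, 17, -8.3, [282.0, 206.0])
(384.3, -574.6, 11, 3, 47.9, [555.0, 210.0])
(373.7, -565.3, 25, 6, 51.4, [544.0, 224.0])
(367.8, -552.5, 27, 7, 54.4, [526.0, 233.0])
```

Call:
send_rows(
  targets=[
    [0,-0.0005,-0.0005,0.05,0,0,0],
    [0,0,-0.0005,0.05,0,0,0],
    [0,0,-0.0005,0.032,0,0,0],
    [0,0,0,0,0,0,0],
    [1,0,0,0,0,0,0],
    [1,0,0,0,0,0,0],
    [1,0,0,0,0,0,0],
    [1,0,0,-0.03,0,0,0],
    [1,0,0,-0.05,0,0,0],
    [1,0,0,-0.05,0,0,0],
  ],
)

```text
time_s: 20.85
eef_pos: [419.7, -358.6, 152.9]
ee_rot: [0.0, 0.998, -0.07, 0.001]
force: [-0.1, -1.0, -0.1]
grip_width: 0.316
grip_force: 35.2
```

Call:
send_rows(
  targets=[
    [1,-0.0058,-0.0555,0,0,0,-0.1623],
    [1,0.0032,-0.0557,0,0,0,-0.1623],
    [1,0.0122,-0.0544,0,0,0,-0.1623],
    [1,0.0208,-0.0518,0,0,0,-0.1623],
    [1,0.0289,-0.0477,0,0,0,-0.1623],
    [1,0.0362,-0.0424,0,0,0,-0.1623],
    [1,0.0426,-0.036,0,0,0,-0.1623],
    [1,0.0479,-0.0286,0,0,0,-0.1623],
    [1,0.0519,-0.0205,0,0,0,-0.1623],
    [1,0.0545,-0.0119,0,0,0,-0.1623],
  ],
)

```text
time_s: 22.1
eef_pos: [439.3, 200.7, 151.3]
ee_rot: [0.001, 0.735, 0.678, 0.001]
force: [1.0, -0.3, 0.1]
grip_width: 0.318
grip_force: 35.2
```

Run:
```python
from h import *
w=cap('wrist');[print(a) for a in rusks(w,36)]
plan([([439,197,22.5],down(-5))]);print(ctrl.sense()['grip_width'])
```

```text
(400.4, 298.2, 72, 22, 82.9, [208.0, 70.0])
(491.8, 200.8, 76, 25, 86.6, [345.0, 195.0])
(376.6, 186.1, 80, 25, 86.0, [197.0, 224.0])
(435.8, 144.4, 136, 49, 85.4, [280.0, 252.0])
time 22.1 at [438.7 205.8 151.4]
3 x [-0.003, 0.0002, 0.043] [0.0008, -0.0008, 0.0052]
0.31673843834638316
```

Call:
send_rows(
  targets=[
    [1,0,0,0,0,0,0],
    [1,0,0,0.045,0,0,0],
    [1,0,0,0.045,0,0,0],
    [1,0,0,0.025,0,0,0],
    [1,0,0,0.0135,0,0,0],
    [1,0,0,0,0,0,0],
    [0.2,0,0,0,0,0,0],
    [0.2,0,0,0,0,0,0],
    [0.2,0,0,-0.03,0,0,0],
    [0.2,0,0,-0.06,0,0,0],
  ],
)

```text
time_s: 23.4
eef_pos: [438.3, 198.4, 112.0]
ee_rot: [-0.001, 0.737, 0.675, -0.002]
force: [1.1, 0.5, 0.6]
grip_width: 0.399
grip_force: 0.0
```

Run:
```python
from h import *
print(ctrl.sense()['eef_pos'],ctrl.sense()['force'])
w=cap('wrist');p,R=pose();print(p);[print(a) for a in rusks(w,36)]
m=np.array([475.,-339,20]);Q=down(-98)
x=np.array([.990,-.139,0]);y=np.array([.139,.990,0])
r=m+52*x+29*y
plan([(r+[0,0,180],Q),(r,None)],vmax=59,wmax=10.5)
print('b');plan([([499,282,200],down(-5)),([499,282,22.5],None)],start=(r+[0,0,180],Q),vmax=59,wmax=10)
```

```text
[438.34685623 198.4403892  112.01053519] [1.12220777 0.53437932 0.59003724]
[442.11754623 199.41063078 120.38510835]
(400.1, 292.3, 76, 23, 82.3, [198.0, 67.0])
(492.6, 195.5, 84, 25, 86.1, [360.0, 210.0])
(440.9, 194.1, 84, 25, 85.0, [281.0, 220.0])
(374.1, 182.4, 82, 26, 84.2, [182.0, 240.0])
time 23.4 at [442.1 199.4 120.4]
    [-0.0563, 0.0149, -0.0088] [0.0007, -0.0011, 0.1804]
    [-0.0528, 0.0247, -0.0088] [0.0007, -0.0011, 0.1804]
    [-0.0475, 0.0338, -0.0087] [0.0007, -0.0011, 0.1804]
    [-0.0407, 0.0418, -0.0087] [0.0007, -0.0011, 0.1804]
    [-0.0325, 0.0484, -0.0087] [0.0007, -0.0011, 0.1804]
    [-0.0233, 0.0534, -0.0087] [0.0007, -0.0011, 0.1804]
    [-0.0134, 0.0567, -0.0087] [0.0007, -0.0011, 0.1804]
    [-0.003, 0.0582, -0.0087] [0.0007, -0.0011, 0.1804]
    [0.0075, 0.0578, -0.0088] [0.0007, -0.0011, 0.1804]
4 x [0.0, 0.0, 0.045] [0.0, 0.0, 0.0]
b
time 23.4 at [ 530.5 -317.5  200. ]
    [-0.0104, -0.0536, 0.0] [0.0, 0.0, -0.1476]
    [-0.0024, -0.0545, 0.0] [0.0, 0.0, -0.1476]
    [0.0056, -0.0543, 0.0] [0.0, 0.0, -0.1476]
    [0.0135, -0.0529, 0.0] [0.0, 0.0, -0.1476]
    [0.0212, -0.0503, 0.0] [0.0, 0.0, -0.1476]
    [0.0283, -0.0467, 0.0] [0.0, 0.0, -0.1476]
    [0.0349, -0.042, 0.0] [0.0, 0.0, -0.1476]
    [0.0407, -0.0364, 0.0] [0.0, 0.0, -0.1476]
    [0.0456, -0.03, 0.0] [0.0, 0.0, -0.1476]
    [0.0495, -0.023, 0.0] [0.0, 0.0, -0.1476]
    [0.0523, -0.0155, 0.0] [0.0, 0.0, -0.1476]
4 x [0.0, 0.0, 0.0444] [0.0, 0.0, 0.0]
```

Call:
send_rows(
  targets=[
    [0,0,0,-0.05,0,0,0],
    [0,-0.0563,0.0149,-0.004,0,0,0.1804],
    [0,-0.0528,0.0247,-0.004,0,0,0.1804],
    [0,-0.0475,0.0338,-0.004,0,0,0.1804],
    [0,-0.0407,0.0418,-0.004,0,0,0.1804],
    [0,-0.0325,0.0484,-0.004,0,0,0.1804],
    [0,-0.0233,0.0534,-0.004,0,0,0.1804],
    [0,-0.0134,0.0567,-0.004,0,0,0.1804],
    [0,-0.003,0.0582,-0.004,0,0,0.1804],
    [0,0.0075,0.0578,-0.004,0,0,0.1804],
  ],
)

```text
time_s: 24.7
eef_pos: [528.1, -320.2, 198.9]
ee_rot: [0.0, 0.997, -0.073, 0.001]
force: [0.3, 0.5, 0.3]
grip_width: 0.501
grip_force: 0.0
```

Call:
send_rows(
  targets=[
    [0,0,0,0,0,0,0],
    [0,0,0,0.045,0,0,0],
    [0,0,0,0.045,0,0,0],
    [0,0,0,0,0,0,0],
    [0,0,0,0,0,0,0],
    [0,0,0,0,0,0,0],
    [0,0,0,0,0,0,0],
    [0,0,0,0,0,0,0],
    [0,0,0,0,0,0,0],
    [0,0,0,0,0,0,0],
  ],
)

```text
time_s: 25.95
eef_pos: [528.1, -318.2, 108.3]
ee_rot: [0.0, 0.998, -0.07, 0.0]
force: [-0.2, 0.2, 0.0]
grip_width: 0.499
grip_force: 0.0
```

Run:
```python
from h import *
w=cap('wrist');[print(a) for a in rusks(w,36)]
plan([([530.5,-317.5,20],down(-98))])
```

```text
(570.4, -322.7, 21, 2, 82.0, [275.0, 156.0])
(523.0, -373.5, 82, 26, -7.6, [365.0, 212.0])
(556.3, -324.8, 25, 10, -66.0, [281.0, 174.0])
(543.4, -319.0, 20, 3, -69.0, [275.0, 199.0])
(515.6, -315.4, 51, 25, -8.5, [278.0, 246.0])
(485.4, -492.6, 19, 2, 58.9, [548.0, 248.0])
(477.5, -480.7, 20, 2, 58.5, [529.0, 261.0])
(470.2, -467.9, 19, 2, 58.6, [509.0, 273.0])
time 26.0 at [ 528.1 -318.2  108.3]
2 x [0.0011, -0.0006, 0.0442] [0.0002, -0.0004, -0.0002]
```

Call:
send_rows(
  targets=[
    [0,0.001,-0.0005,0.045,0,0,0],
    [0,0.001,-0.0005,0.0435,0,0,0],
    [0,0,0,0,0,0,0],
    [1,0,0,0,0,0,0],
    [1,0,0,0,0,0,0],
    [1,0,0,0,0,0,0],
    [1,0,0,-0.035,0,0,0],
    [1,0,0,-0.045,0,0,0],
    [1,0,0,-0.05,0,0,0],
    [1,0,0,-0.05,0,0,0],
  ],
)

```text
time_s: 27.25
eef_pos: [530.0, -317.3, 201.8]
ee_rot: [0.0, 0.998, -0.07, 0.0]
force: [-0.1, -0.7, -0.7]
grip_width: 0.32
grip_force: 35.8
```

Call:
send_rows(
  targets=[
    [1,-0.0104,-0.0536,0,0,0,-0.1476],
    [1,-0.0024,-0.0545,0,0,0,-0.1476],
    [1,0.0056,-0.0543,0,0,0,-0.1476],
    [1,0.0135,-0.0529,0,0,0,-0.1476],
    [1,0.0212,-0.0503,0,0,0,-0.1476],
    [1,0.0283,-0.0467,0,0,0,-0.1476],
    [1,0.0349,-0.042,0,0,0,-0.1476],
    [1,0.0407,-0.0364,0,0,0,-0.1476],
    [1,0.0456,-0.03,0,0,0,-0.1476],
    [1,0.0495,-0.023,0,0,0,-0.1476],
  ],
)

```text
time_s: 28.5
eef_pos: [501.3, 229.5, 200.0]
ee_rot: [0.001, 0.784, 0.621, 0.0]
force: [1.2, -0.2, -1.2]
grip_width: 0.317
grip_force: 35.8
```

Call:
send_rows(
  targets=[
    [1,0.0523,-0.0155,0,0,0,-0.1476],
    [1,0,0,0.045,0,0,0],
    [1,0,0,0.045,0,0,0],
    [1,0,0,0,0,0,0],
    [1,0,0,0,0,0,0],
    [1,0,0,0,0,0,0],
    [1,0,0,0,0,0,0],
    [1,0,0,0,0,0,0],
    [1,0,0,0,0,0,0],
    [1,0,0,0,0,0,0],
  ],
)

```text
time_s: 29.75
eef_pos: [498.9, 282.1, 109.5]
ee_rot: [0.0, 0.737, 0.676, 0.0]
force: [0.9, -0.7, -0.2]
grip_width: 0.319
grip_force: 35.8
```

Run:
```python
from h import *
w=cap('wrist');[print(a) for a in rusks(w,36)]
plan([([499,282,22.5],down(-5))]);print(ctrl.sense()['grip_width'])
```

```text
(402.3, 296.1, 81, 24, 82.9, [124.0, 210.0])
(496.5, 244.0, 121, 42, 84.9, [280.0, 252.0])
(437.9, 236.0, 15, 6, 38.6, [194.0, 290.0])
(374.3, 223.7, 15, 5, 29.6, [107.0, 314.0])
(373.9, 179.9, 28, 8, 36.6, [120.0, 366.0])
time 29.8 at [498.9 282.1 109.5]
2 x [-0.0, 0.0, 0.0435] [0.0003, 0.0002, -0.0]
0.31544163612228704
```

Next: place this one and go for the fourth.

Call:
send_rows(
  targets=[
    [1,0,0,0.045,0,0,0],
    [1,0,0,0.03,0,0,0],
    [1,0,0,0.012,0,0,0],
    [1,0,0,0,0,0,0],
    [0.2,0,0,0,0,0,0],
    [0.2,0,0,0,0,0,0],
    [0.2,0,0,-0.03,0,0,0],
    [0.2,0,0,-0.05,0,0,0],
    [0.2,0,0,-0.05,0,0,0],
    [0.2,0,0,-0.05,0,0,0],
  ],
)

```text
time_s: 31.05
eef_pos: [498.6, 282.1, 204.8]
ee_rot: [0.001, 0.737, 0.676, 0.001]
force: [0.3, 0.5, -0.4]
grip_width: 0.4
grip_force: 0.0
```

Run:
```python
from h import *
m=np.array([475.,-339,20]);Q=down(-98)
x=np.array([.990,-.139,0]);y=np.array([.139,.990,0])
r=m+52*x-29*y
plan([(r+[0,0,180],Q)],start=(np.array([499,282,202.5]),down(-5)),vmax=60,wmax=10.5)
print('b');plan([([449,287,200],down(-5))],start=(r+[0,0,180],Q),vmax=60,wmax=10)
```

```text
time 31.1 at [499.  282.  202.5]
    [-0.0593, 0.0073, 0.0002] [0.0, 0.0, 0.1476]
    [-0.0576, 0.016, 0.0002] [0.0, 0.0, 0.1476]
    [-0.0546, 0.0243, 0.0002] [0.0, 0.0, 0.1476]
    [-0.0505, 0.032, 0.0002] [0.0, 0.0, 0.1476]
    [-0.0452, 0.0391, 0.0002] [0.0, 0.0, 0.1476]
    [-0.039, 0.0453, 0.0002] [0.0, 0.0, 0.1476]
    [-0.0319, 0.0506, 0.0002] [0.0, 0.0, 0.1476]
    [-0.0241, 0.0547, 0.0002] [0.0, 0.0, 0.1476]
    [-0.0158, 0.0576, 0.0002] [0.0, 0.0, 0.1476]
    [-0.0071, 0.0593, 0.0002] [0.0, 0.0, 0.1476]
    [0.0017, 0.0597, 0.0002] [0.0, 0.0, 0.1476]
b
time 31.1 at [ 522.4 -374.9  200. ]
    [-0.0137, -0.0538, 0.0] [0.0, 0.0, -0.1353]
    [-0.0064, -0.0551, 0.0] [0.0, 0.0, -0.1353]
    [0.0011, -0.0555, 0.0] [0.0, 0.0, -0.1353]
    [0.0086, -0.0548, 0.0] [0.0, 0.0, -0.1353]
    [0.0159, -0.0532, 0.0] [0.0, 0.0, -0.1353]
    [0.0229, -0.0505, 0.0] [0.0, 0.0, -0.1353]
    [0.0295, -0.047, 0.0] [0.0, 0.0, -0.1353]
    [0.0356, -0.0426, 0.0] [0.0, 0.0, -0.1353]
    [0.041, -0.0374, 0.0] [0.0, 0.0, -0.1353]
    [0.0457, -0.0315, 0.0] [0.0, 0.0, -0.1353]
    [0.0495, -0.0251, 0.0] [0.0, 0.0, -0.1353]
    [0.0525, -0.0181, 0.0] [0.0, 0.0, -0.1353]
```

Call:
send_rows(
  targets=[
    [0,-0.0593,0.0073,0,0,0,0.1476],
    [0,-0.0576,0.016,0,0,0,0.1476],
    [0,-0.0546,0.0243,0,0,0,0.1476],
    [0,-0.0505,0.032,0,0,0,0.1476],
    [0,-0.0452,0.0391,0,0,0,0.1476],
    [0,-0.039,0.0453,0,0,0,0.1476],
    [0,-0.0319,0.0506,0,0,0,0.1476],
    [0,-0.0241,0.0547,0,0,0,0.1476],
    [0,-0.0158,0.0576,0,0,0,0.1476],
    [0,-0.0071,0.0593,0,0,0,0.1476],
  ],
)

```text
time_s: 32.3
eef_pos: [519.8, -317.1, 203.6]
ee_rot: [0.001, 1.0, 0.001, 0.001]
force: [0.9, 0.1, 1.0]
grip_width: 0.5
grip_force: 0.0
```

Call:
send_rows(
  targets=[
    [0,0.0017,0.0597,0,0,0,0.1476],
    [0,0,0,0.045,0,0,0],
    [0,0,0,0.045,0,0,0],
    [0,0,0,0,0,0,0],
    [0,0,0,0,0,0,0],
    [0,0,0,0,0,0,0],
    [0,0,0,0,0,0,0],
    [0,0,0,0,0,0,0],
    [0,0,0,0,0,0,0],
    [0,0,0,0,0,0,0],
  ],
)

```text
time_s: 33.55
eef_pos: [522.2, -374.8, 112.8]
ee_rot: [0.0, 0.998, -0.07, 0.0]
force: [0.6, 0.0, -0.6]
grip_width: 0.501
grip_force: 0.0
```

Run:
```python
from h import *
plan([([522.4,-374.9,20],down(-98))])
t=cap('top');[print(a) for a in rusks(t,36)]
```

```text
time 33.5 at [ 522.2 -374.8  112.8]
3 x [0.0001, -0.0, 0.0309] [0.0001, -0.0002, -0.0002]
(491.1, 232.0, 160, 20, 84.7, [177.0, 231.0])
(435.7, 189.1, 73, 18, 88.6, [192.0, 249.0])
(396.4, 289.4, 74, 20, 81.5, [159.0, 263.0])
(371.5, 177.2, 74, 20, 84.8, [196.0, 270.0])
(190.6, 674.5, 92, 80, 1.6, [31.0, 334.0])
```

Call:
send_rows(
  targets=[
    [0,0,0,0.045,0,0,0],
    [0,0,0,0.0475,0,0,0],
    [0,0,0,0,0,0,0],
    [1,0,0,0,0,0,0],
    [1,0,0,0,0,0,0],
    [1,0,0,0,0,0,0],
    [1,0,0,-0.035,0,0,0],
    [1,0,0,-0.045,0,0,0],
    [1,0,0,-0.05,0,0,0],
    [1,0,0,-0.05,0,0,0],
  ],
)

```text
time_s: 34.85
eef_pos: [522.0, -374.6, 202.3]
ee_rot: [0.0, 0.998, -0.07, 0.0]
force: [0.2, -0.9, -1.1]
grip_width: 0.313
grip_force: 36.3
```

Call:
send_rows(
  targets=[
    [1,-0.0137,-0.0538,0,0,0,-0.1353],
    [1,-0.0064,-0.0551,0,0,0,-0.1353],
    [1,0.0011,-0.0555,0,0,0,-0.1353],
    [1,0.0086,-0.0548,0,0,0,-0.1353],
    [1,0.0159,-0.0532,0,0,0,-0.1353],
    [1,0.0229,-0.0505,0,0,0,-0.1353],
    [1,0.0295,-0.047,0,0,0,-0.1353],
    [1,0.0356,-0.0426,0,0,0,-0.1353],
    [1,0.041,-0.0374,0,0,0,-0.1353],
    [1,0.0457,-0.0315,0,0,0,-0.1353],
  ],
)

```text
time_s: 36.1
eef_pos: [460.4, 178.5, 200.5]
ee_rot: [0.001, 0.82, 0.572, 0.001]
force: [0.9, -0.4, -1.2]
grip_width: 0.317
grip_force: 36.3
```

Call:
send_rows(
  targets=[
    [1,0.0495,-0.0251,0,0,0,-0.1353],
    [1,0.0525,-0.0181,0,0,0,-0.1353],
    [1,0,0,0.045,0,0,0],
    [1,0,0,0.045,0,0,0],
    [1,0,0,0,0,0,0],
    [1,0,0,0,0,0,0],
    [1,0,0,0,0,0,0],
    [1,0,0,0,0,0,0],
    [1,0,0,0,0,0,0],
    [1,0,0,0,0,0,0],
  ],
)

```text
time_s: 37.35
eef_pos: [448.8, 287.1, 110.1]
ee_rot: [0.0, 0.737, 0.676, 0.0]
force: [-0.9, -0.7, -0.1]
grip_width: 0.317
grip_force: 36.3
```

Run:
```python
from h import *
w=cap('wrist');[print(a) for a in rusks(w,36)]
plan([([449,287,22.5],down(-5))]);print(ctrl.sense()['grip_width'])
```

```text
(401.7, 296.2, 81, 24, 82.5, [202.0, 208.0])
(499.2, 274.9, 94, 25, 85.3, [356.0, 218.0])
(446.6, 250.7, 117, 42, 85.2, [280.0, 251.0])
time 37.4 at [448.7 287.1 110. ]
2 x [-0.0, 0.0001, 0.0438] [0.0004, 0.0002, -0.0]
0.3176440601057771
```

Call:
send_rows(
  targets=[
    [1,0,0.0015,0.045,0,0,0],
    [1,0,0,0.03,0,0,0],
    [1,0,0,0.0125,0,0,0],
    [1,0,0,0,0,0,0],
    [0.24,0,0,0,0,0,0],
    [0.24,0,0,0,0,0,0],
    [0.24,0,0,-0.03,0,0,0],
    [0.24,0,0,-0.05,0,0,0],
    [0.24,0,0,-0.05,0,0,0],
    [0.24,0,-0.04,-0.05,0,0,0],
  ],
)

```text
time_s: 38.65
eef_pos: [412.0, 290.1, 203.3]
ee_rot: [0.001, 0.738, 0.675, 0.001]
force: [-0.0, 1.9, 1.0]
grip_width: 0.381
grip_force: 0.0
```

Call:
send_rows(
  targets=[
    [0.24,-0.04,0,-0.05,0,0,0],
    [0.24,-0.02,0,-0.02,0,0,0],
    [0,0,0,0,0,0,0],
    [0,0,0,0,0,0,0],
    [0,0,0,0,0,0,0],
    [0,0,0,0,0,0,0],
    [0,0,0,0,0,0,0],
    [0,0,0,0,0,0,0],
    [0,0,0,0,0,0,0],
    [0,0,0,0,0,0,0],
  ],
)

```text
time_s: 39.9
eef_pos: [406.1, 231.6, 270.1]
ee_rot: [0.0, 0.737, 0.676, 0.0]
force: [-0.2, 0.2, 0.5]
grip_width: 0.501
grip_force: 0.0
```

Run:
```python
from h import *
np.set_printoptions(suppress=True,precision=1)
w=cap('wrist','w5');[print(a) for a in rusks(w,36)]
for q,z in [('tray_mid',4),('tray_lip',0),('tray_grip',34)]: print(q,[(d,ray(w,d[0],z)) for d in lm(q,w,2)])
print(pose()[0])
t=cap('top','t5');s=cap('scene');print([(q,tri([t,s],[lm(q,t,1)[0][0],lm(q,s,1)[0][0]])) for q in ['case_edge','case','lid_hinge']])
```

```text
(401.4, 294.2, 79, 24, 82.7, [267.0, 116.0])
(451.6, 283.2, 79, 25, 85.0, [315.0, 122.0])
(495.5, 236.8, 163, 26, 84.7, [359.0, 158.0])
(441.2, 195.3, 81, 25, 85.0, [311.0, 204.0])
(376.5, 182.7, 82, 24, 84.4, [255.0, 220.0])
tray_mid [(([310.7, 146.7], 0.73), array([448.1, 256.3,   4. ])), (([265.4, 117.8], 0.32), array([398.9, 293.2,   4. ]))]
tray_lip [(([308.1, 237.9], 0.82), array([438.2, 142.8,   0. ]))]
tray_grip [(([316.4, 30.4], 0.63), array([458.1, 372.4,  34. ])), (([270.6, 120.2], 0.36), array([405.1, 290.7,  34. ]))]
[406.1 231.6 270.1]
[('case_edge', array([648.4, 297. , 151.9])), ('case', array([639.5, 295.9,  -9.4])), ('lid_hinge', array([676.3, -36.3, 119.5]))]
```

View pics/w5.png

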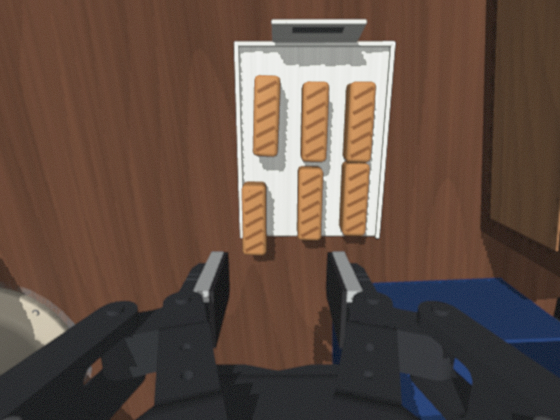

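```bash
cat > k.py <<'E'
import numpy as np, json
from scipy.optimize import least_squares
from scipy.spatial.transform import Rotation as Rn
LO=np.array([-2.94,-.97,.19,-1.23,.02,-2.88]);HI=np.array([2.94,2.17,2.56,4.37,3.11,2.88])
Ry=lambda a:Rn.from_euler('y',a);Rz=lambda a:Rn.from_euler('z',a)
def fk(v,q):
    o=[v[0:3],v[3:6],v[6:9],v[9:12]]
    A=Rz(q[0]);p=A.apply(o[0]);A=A*Ry(q[1]);p=p+A.apply(o[1]);A=A*Ry(q[2]);p=p+A.apply(o[2]);A=A*Rz(q[3])*Ry(q[4])*Rz(q[5]);p=p+A.apply(o[3])
    return p,A*Rn.from_quat([0,0,np.sin(v[12]/2),np.cos(v[12]/2)])
def fit():
    D=[json.loads(l) for l in open('log.txt')]
    def f(v):
        e=[]
        for q,p,w in D:
            P,A=fk(v,q);Q=Rn.from_quat([w[1],w[2],w[3],w[0]])
            e+=list(P-p)+list(200*(A.inv()*Q).as_rotvec())
        return np.array(e+list(1e-3*v[:12]))
    s=least_squares(f,[0,-116,300,0,0,450,0,0,400,0,0,200,0]);return s.x,f(s.x)[:-12].reshape(-1,6)
def ik(v,p,R,q0,n=6):
    best=None
    for k in range(n):
        s=np.clip(q0 if k==0 else np.random.uniform(LO,HI),LO+.01,HI-.01)
        f=lambda q:(lambda P,A:np.r_[P-p,200*(A.inv()*R).as_rotvec()])(*fk(v,q))
        r=least_squares(f,s,bounds=(LO,HI))
        if best is None or r.cost<best.cost: best=r
        if best.cost<.1: break
    return best.x,best.cost
E
python3 - <<'E'
from k import *
np.set_printoptions(suppress=True,precision=2)
v,e=fit();print(v);print(np.abs(e).max(0));print(e[:, :3]);np.save('v.npy',v)
E
```

```text
[  0.    38.77 201.3   -0.    38.77 438.9   39.    38.77 397.5   -0.
  -0.   255.3    1.57]
[0. 0. 0. 0. 0. 0.]
[[ 0. -0. -0.]
 [ 0. -0. -0.]
 [ 0. -0. -0.]
 [ 0. -0. -0.]
 [ 0. -0. -0.]
 [ 0. -0.  0.]
 [-0.  0. -0.]
 [-0.  0. -0.]
 [-0.  0. -0.]
 [-0.  0. -0.]
 [-0.  0. -0.]
 [-0.  0. -0.]
 [-0.  0. -0.]
 [ 0.  0.  0.]
 [ 0.  0.  0.]
 [ 0.  0.  0.]
 [-0.  0.  0.]
 [ 0.  0.  0.]
 [ 0.  0.  0.]
 [ 0.  0.  0.]
 [-0.  0.  0.]
 [ 0.  0.  0.]
 [-0.  0.  0.]
 [ 0.  0.  0.]
 [ 0.  0. -0.]]
```

```bash
cat >> k.py <<'E'
c15,s15=np.cos(np.radians(15)),np.sin(np.radians(15))
def trayR(yaw,tilt):
    "yaw deg of tray x; tilt deg raises the handle end (about tray -y)"
    return Rn.from_euler('z',yaw,degrees=True)*Rn.from_euler('y',-tilt,degrees=True)
def tool(lip,yaw,tilt,sg,grip=19.):
    R=trayR(yaw,tilt);x,y,z=R.as_matrix().T
    tz=-(c15*z+s15*x);ty=sg*(c15*x-s15*z);g=np.array(lip)+227*x+34*z
    return g+grip*tz, Rn.from_matrix(np.stack([np.cross(ty,tz),ty,tz],1))
E
python3 - <<'E'
from k import *
np.set_printoptions(suppress=True,precision=2)
v=np.load('v.npy');q=np.array(json.loads(open('log.txt').readlines()[-1])[0])
tc=np.array([570,-37.]);ty=np.radians(-2.75);yh=np.array([-np.sin(ty),np.cos(ty)])
L=lambda y,z:np.r_[tc+yh*y,z]
seq=[('grasp',[439,146,0],85,0),('lift',[439,146,190],85,0),('mid',[520,130,180],86,0),('t0',L(55,160),87.25,0),('t20',L(50,135),87.25,20),('t30',L(50,110),87.25,30),('t45',L(50,95),87.25,45),('t55',L(50,95),87.25,55),('back',L(110,200),87.25,30),
('m1',[520,250,200],60,45),('m2',[560,290,120],30,65),('m3',[590,295,60],0,77),('st',[612,295,0],0,77)]
for sg in (1,-1):
    q0=q.copy()
    print(sg)
    for n,l,y,t in seq:
        p,R=tool(l,y,t,sg);q0,c=ik(v,p,R,q0);print(n,p.round(0),q0,round(c,2))
E
```

```text
1
grasp [458. 367.  16.] [ 0.57  0.79  1.36 -0.23  1.17 -0.81] 0.0
lift [458. 367. 206.] [ 0.57  0.58  1.18 -0.21  1.54 -0.89] 0.0
mid [535. 352. 196.] [ 0.49  0.7   1.   -0.22  1.57 -1.  ] 0.0
t0 [583. 240. 176.] [ 0.3   0.67  1.12 -0.25  1.45 -1.18] 0.0
t20 [582. 216. 226.] [ 0.13  0.51  1.22  0.09  1.39 -1.41] 0.0
t30 [581. 197. 235.] [ 0.03  0.47  1.29  0.27  1.37 -1.55] 0.0
t45 [579. 159. 263.] [-0.15  0.42  1.35  0.52  1.45 -1.76] 0.0
t55 [578. 127. 286.] [-0.27  0.42  1.36  0.68  1.55 -1.87] 0.0
back [584. 257. 325.] [ 0.13  0.48  1.05  0.26  1.57 -1.39] 0.0
m1 [593. 376. 368.] [ 0.27  0.43  1.08  0.38  1.27 -0.82] 0.0
m2 [629. 330. 328.] [ 0.24  0.29  1.52  0.44  0.53 -0.57] 0.0
m3 [625. 295. 280.] [ 0.39  0.33  1.68 -1.23  0.36  1.42] 36.16
st [647. 295. 220.] [0.38 0.46 1.73 4.37 0.34 2.11] 13.05
-1
grasp [458. 367.  16.] [ 0.57  0.79  1.36 -0.23  1.17  2.33] 0.0
lift [458. 367. 206.] [ 0.57  0.58  1.18 -0.21  1.54  2.25] 0.0
mid [535. 352. 196.] [ 0.49  0.7   1.   -0.22  1.57  2.14] 0.0
t0 [583. 240. 176.] [ 0.3   0.67  1.12 -0.25  1.45  1.96] 0.0
t20 [582. 216. 226.] [0.13 0.51 1.22 0.09 1.39 1.73] 0.0
t30 [581. 197. 235.] [0.03 0.47 1.29 0.27 1.37 1.59] 0.0
t45 [579. 159. 263.] [-0.15  0.42  1.35  0.52  1.45  1.38] 0.0
t55 [578. 127. 286.] [-0.27  0.42  1.36  0.68  1.55  1.27] 0.0
back [584. 257. 325.] [0.13 0.48 1.05 0.26 1.57 1.75] 0.0
m1 [593. 376. 368.] [0.27 0.43 1.08 0.38 1.27 2.32] 0.0
m2 [629. 330. 328.] [0.24 0.29 1.52 0.44 0.53 2.57] 0.0
m3 [625. 295. 280.] [ 0.39  0.33  1.68 -1.23  0.36 -1.73] 36.16
st [647. 295. 220.] [ 0.38  0.46  1.73  4.37  0.34 -1.03] 13.05
```

Run:
```python
from k import *
np.set_printoptions(suppress=True,precision=2)
np.random.seed(0)
v=np.load('v.npy')
for a in (12,16,20,25):
  for y in (230,260,290,320,360):
    lip=[645-150*np.tan(np.radians(a)),y,0]
    p,R=tool(lip,0,90-a,1)
    q,c=ik(v,p,R,np.array([.3,.3,1.5,-1,.5,.5]),n=8)
    p2,R2=tool(np.array(lip)+[-40,0,80],0,90-a,1);q2,c2=ik(v,p2,R2,q,n=1)
    print(a,y,q,round(c,2),'above',q2,round(c2,2))
```

```text
12 230 [0.26 0.39 1.83 4.11 0.28 2.31] 0.0 above [0.27 0.2  1.88 4.37 0.23 2.03] 65.57
12 260 [0.32 0.42 1.78 4.27 0.31 2.18] 0.0 above [0.33 0.24 1.85 4.37 0.28 2.06] 122.44
12 290 [0.38 0.45 1.74 4.37 0.35 2.11] 1.03 above [0.39 0.27 1.82 4.37 0.33 2.08] 201.37
12 320 [0.42 0.48 1.7  4.37 0.39 2.13] 21.63 above [0.44 0.31 1.78 4.37 0.37 2.1 ] 304.74
12 360 [0.49 0.53 1.65 4.37 0.43 2.15] 94.25 above [0.5  0.36 1.73 4.37 0.42 2.13] 484.28
16 230 [0.25 0.39 1.79 4.37 0.22 2.05] 4.9 above [0.25 0.21 1.88 4.37 0.19 2.03] 256.65
16 260 [0.3  0.42 1.77 4.37 0.26 2.07] 28.93 above [0.31 0.24 1.85 4.37 0.23 2.05] 356.25
16 290 [0.35 0.45 1.74 4.37 0.3  2.1 ] 76.14 above [0.36 0.28 1.82 4.37 0.28 2.08] 479.16
16 320 [ 0.42  0.48  1.6  -1.23  0.36  1.45] 59.5 above [ 0.46  0.32  1.64 -1.12  0.43  1.33] 0.0
16 360 [ 0.48  0.53  1.53 -1.23  0.43  1.48] 34.49 above [ 0.53  0.38  1.57 -1.11  0.5   1.35] 0.0
20 230 [ 0.24  0.4   1.73 -1.23  0.21  1.37] 0.71 above [ 0.27  0.22  1.74 -0.76  0.32  0.89] 0.0
20 260 [ 0.3   0.43  1.69 -1.23  0.26  1.4 ] 0.17 above [ 0.33  0.26  1.7  -0.83  0.37  0.99] 0.0
20 290 [ 0.36  0.46  1.65 -1.22  0.31  1.41] 0.0 above [ 0.39  0.29  1.65 -0.88  0.41  1.06] 0.0
20 320 [ 0.41  0.49  1.59 -1.18  0.36  1.41] 0.0 above [ 0.44  0.33  1.6  -0.9   0.46  1.11] 0.0
20 360 [ 0.48  0.54  1.52 -1.14  0.43  1.39] 0.0 above [ 0.51  0.38  1.52 -0.92  0.53  1.16] 0.0
25 230 [ 0.24  0.41  1.68 -0.77  0.26  0.9 ] 0.0 above [ 0.26  0.24  1.69 -0.51  0.41  0.65] 0.0
25 260 [ 0.29  0.44  1.64 -0.82  0.31  0.99] 0.0 above [ 0.32  0.27  1.64 -0.59  0.44  0.75] 0.0
25 290 [ 0.35  0.47  1.59 -0.85  0.35  1.05] 0.0 above [ 0.38  0.31  1.6  -0.64  0.49  0.83] 0.0
25 320 [ 0.4   0.5   1.54 -0.86  0.4   1.09] 0.0 above [ 0.43  0.35  1.54 -0.68  0.53  0.9 ] 0.0
25 360 [ 0.46  0.55  1.46 -0.87  0.47  1.12] 0.0 above [ 0.5   0.4   1.47 -0.72  0.59  0.96] 0.0
```

Run:
```python
from h import *
from k import *
np.set_printoptions(suppress=True,precision=1)
w=cap('wrist')
print('tab top ends',ray(w,(272,21),50),ray(w,(366,20.5),50),'rim corners far',ray(w,(236,43),14),ray(w,(394,43),14),'near',ray(w,(240,237),14),ray(w,(381,237),14))
v=np.load('v.npy')
p,R=tool([439,146,0],85,0,1)
tz=R.as_matrix()[:,2]
plan([(p-tz*110,R),(p-tz*20,None)],wmax=9.5)
print(p,tz)
```

```text
tab top ends [415.1 380.9  50. ] [503.1 373.6  50. ] rim corners far [375.8 371.6  14. ] [540.9 357.2  14. ] near [354.9 156.5  14. ] [525.6 141.5  14. ]
time 40.5 at [406.1 231.6 270.1]
    [0.0168, 0.004, 0.0148] [0.0206, -0.0205, -0.1561]
    [0.0163, 0.0069, 0.0144] [0.0206, -0.0205, -0.1561]
    [0.0153, 0.0097, 0.0139] [0.0206, -0.0205, -0.1561]
    [0.0138, 0.0122, 0.0133] [0.0206, -0.0205, -0.1561]
    [0.012, 0.0145, 0.0128] [0.0206, -0.0205, -0.1561]
    [0.0098, 0.0165, 0.0123] [0.0206, -0.0205, -0.1561]
    [0.0074, 0.0181, 0.0117] [0.0206, -0.0205, -0.1561]
    [0.0047, 0.0193, 0.0112] [0.0206, -0.0205, -0.1561]
    [0.0019, 0.02, 0.0107] [0.0206, -0.0205, -0.1561]
    [-0.0011, 0.0203, 0.0103] [0.0206, -0.0205, -0.1561]
2 x [-0.0, -0.0, 0.045] [0.0, 0.0, 0.0]
[458.4 367.2  15.6] [-0.  -0.3 -1. ]
```

Call:
send_rows(
  targets=[
    [0.3,0.0168,0.004,0.0148,0.0206,-0.0205,-0.1561],
    [0.3,0.0163,0.0069,0.0144,0.0206,-0.0205,-0.1561],
    [0.3,0.0153,0.0097,0.0139,0.0206,-0.0205,-0.1561],
    [0.3,0.0138,0.0122,0.0133,0.0206,-0.0205,-0.1561],
    [0.3,0.012,0.0145,0.0128,0.0206,-0.0205,-0.1561],
    [0.3,0.0098,0.0165,0.0123,0.0206,-0.0205,-0.1561],
    [0.3,0.0074,0.0181,0.0117,0.0206,-0.0205,-0.1561],
    [0.3,0.0047,0.0193,0.0112,0.0206,-0.0205,-0.1561],
    [0.3,0.0019,0.02,0.0107,0.0206,-0.0205,-0.1561],
    [0.3,-0.0011,0.0203,0.0103,0.0206,-0.0205,-0.1561],
  ],
)

```text
time_s: 41.8
eef_pos: [461.1, 396.3, 121.2]
ee_rot: [-0.006, 0.041, 0.991, -0.131]
force: [0.1, -0.7, -0.1]
grip_width: 0.352
grip_force: 0.0
```

Call:
send_rows(
  targets=[
    [0.3,0,0,0,0,0,0],
    [0.3,0,0,0,0,0,0],
    [0.3,0,0,0.02,0,0,0],
    [0.3,0,0,0.02,0,0,0],
    [0.3,0,0,0,0,0,0],
    [0.3,0,0,0,0,0,0],
    [0.3,0,0,0,0,0,0],
    [0.3,0,0,0,0,0,0],
    [0.3,0,0,0,0,0,0],
    [0.3,0,0,0,0,0,0],
  ],
)

```text
time_s: 43.05
eef_pos: [460.0, 385.4, 83.3]
ee_rot: [-0.006, 0.043, 0.99, -0.131]
force: [-0.5, 0.1, 0.2]
grip_width: 0.35
grip_force: 0.0
```

Run:
```python
from h import *
from k import *
w=cap('wrist','w6')
p,R=tool([439,146,0],85,0,1)
plan([(p,R)])
```

```text
time 43.1 at [460.  385.4  83.3]
2 x [0.0, -0.0, 0.035] [-0.0002, 0.0, -0.0001]
```

View pics/w6.png

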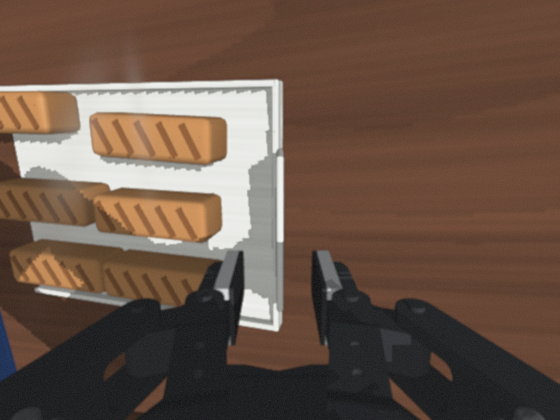

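Call:
send_rows(
  targets=[
    [0.3,0,0,0.03,0,0,0],
    [0.3,0,0,0.025,0,0,0],
    [0.3,0,0,0.014,0,0,0],
    [0.3,0,0,0,0,0,0],
    [1,0,0,0,0,0,0],
    [1,0,0,0,0,0,0],
    [1,0,0,0,0,0,0],
    [1,0,0,0,0,0,0],
    [1,0,0,0,0,0,0],
    [1,0,0,0,0,0,0],
  ],
  squeeze=115,
)

```text
time_s: 44.35
eef_pos: [458.9, 368.2, 17.7]
ee_rot: [-0.005, 0.043, 0.991, -0.13]
force: [-1.0, 1.9, 6.2]
grip_width: 0.028
grip_force: 112.5
```

Run:
```python
from h import *
from k import *
np.set_printoptions(suppress=True,precision=3)
s=ctrl.sense();print(s['force'],s['wrist_torque'],s['grip_width'],s['grip_force'])
p,R=pose()
print('lift in tool',R.inv().apply([0,0,1]))
```

```text
[-0.991  1.879  6.209] [ 0.113  0.102 -0.043] 0.028276119960276066 112.48052716255188
lift in tool [-0.002 -0.258 -0.966]
```

Call:
send_rows(
  targets=[
    [1,0,-0.0013,-0.0048,0,0,0],
    [1,0,-0.0026,-0.0097,0,0,0],
    [1,0,-0.0052,-0.0193,0,0,0],
    [1,0,-0.0065,-0.0242,0,0,0],
    [1,0,-0.0065,-0.0242,0,0,0],
    [1,0,-0.0065,-0.0242,0,0,0],
    [1,0,-0.0065,-0.0242,0,0,0],
    [1,0,-0.0065,-0.0242,0,0,0],
    [1,0,-0.0052,-0.0193,0,0,0],
    [1,0,-0.0026,-0.0097,0,0,0],
  ],
)

```text
time_s: 45.6
eef_pos: [458.5, 367.6, 209.0]
ee_rot: [-0.005, 0.043, 0.991, -0.13]
force: [-0.1, 0.3, -5.4]
grip_width: 0.03
grip_force: 111.5
```

Run:
```python
from h import *
from k import *
np.set_printoptions(suppress=True,precision=3)
s=ctrl.sense();print(s['force'],s['wrist_torque'],s['grip_width'],s['grip_force'])
p,R=pose();print(p)
t=cap('top');w=cap('wrist');sc=cap('scene','s7')
a=cv2.cvtColor(sc['img'],cv2.COLOR_RGB2BGR)[130:320,200:480];b=cv2.cvtColor(w['img'],cv2.COLOR_RGB2BGR)
a=cv2.resize(a,(560,380));cv2.imwrite('pics/c7.png',np.vstack([a,cv2.resize(b[0:300],(560,220))]))
```

```text
[-0.095  0.332 -5.372] [ 0.995 -0.099 -0.07 ] 0.030264987944075387 111.54686450958252
[458.48  367.648 208.958]
```

View pics/c7.png

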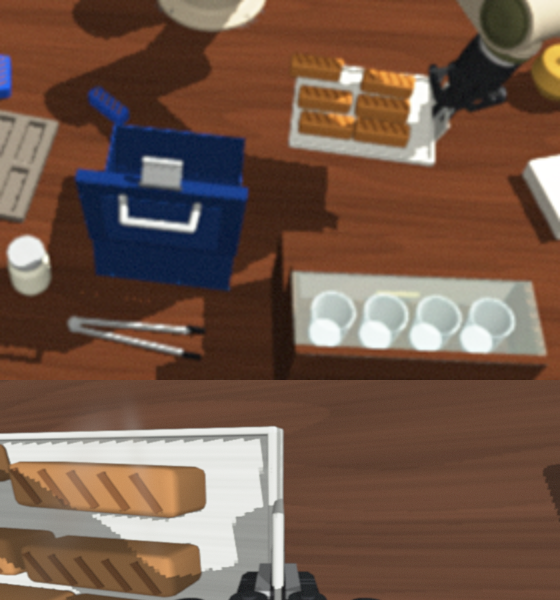

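```bash
cat >> k.py <<'E'
def rows(start,keys,sg=1):
    "keys: (n rows, lip, yaw, tilt); interpolated in tray params; smooth"
    p,R=start[:2];l0,y0,t0=[np.array(a,float) for a in start[2:]]
    v=np.load('v.npy');q=np.array(start_q);mx=np.zeros(6)
    for n,l,y,t in keys:
        l=np.array(l,float)
        print('--',n,l,y,t)
        for i in range(1,n+1):
            s=i/n
            P,Q=tool(l0+(l-l0)*s,y0+(y-y0)*s,t0+(t-t0)*s,sg)
            d=R.inv().apply(P-p)/1000;r=(R.inv()*Q).as_rotvec()
            q2,c=ik(v,P,Q,q,n=1);mx=np.maximum(mx,np.abs(q2-q)*8);q=q2
            print('[1, '+', '.join('%g'%round(a,4) for a in [*d,*r])+'],','' if c<.1 else 'IK!%.1f'%c)
            p,R=P,Q
        l0,y0,t0=l,float(y),float(t)
    print('max joint speed',mx.round(2),q.round(2))
E
python3 - <<'E'
from h import *
import k
from k import *
p,R=pose();k.start_q=ctrl.sense()['joints']
P,Q=tool([439,146,191],85,0,1);print(p-P,(R.inv()*Q).as_rotvec())
lip=np.array([439,146,191])+(p-P)
tc=np.array([570,-37.]);yh=np.array([.048,.999]);L=lambda y,z:np.r_[tc+yh*y,z]
rows((p,Q,lip,85,0),[(10,L(58,165),87.25,0),(10,L(52,125),87.25,22),(10,L(50,100),87.25,48)])
E
```

```text
[-0.02054669  0.28483161  0.47809263] [ 1.58773027e-06  1.50988798e-04 -1.80856235e-04]
-- 10 [572.784  20.942 165.   ] 87.25 0
[1, -0.0135, -0.0103, 0.0055, -0, -0.001, -0.0038], 
[1, -0.0135, -0.0103, 0.0055, 0, -0.001, -0.0038], 
[1, -0.0135, -0.0104, 0.0055, -0, -0.001, -0.0038], 
[1, -0.0134, -0.0104, 0.0055, -0, -0.001, -0.0038], 
[1, -0.0134, -0.0105, 0.0055, -0, -0.001, -0.0038], 
[1, -0.0133, -0.0105, 0.0056, 0, -0.001, -0.0038], 
[1, -0.0133, -0.0106, 0.0056, -0, -0.001, -0.0038], 
[1, -0.0132, -0.0106, 0.0056, 0, -0.001, -0.0038], 
[1, -0.0132, -0.0107, 0.0056, 0, -0.001, -0.0038], 
[1, -0.0131, -0.0107, 0.0056, 0, -0.001, -0.0038], 
-- 10 [572.496  14.948 125.   ] 87.25 22
[1, 0, -0.0025, -0.004, -0.0384, 0, 0], 
[1, 0, -0.0026, -0.004, -0.0384, -0, -0], 
[1, 0, -0.0028, -0.004, -0.0384, 0, 0], 
[1, 0, -0.003, -0.004, -0.0384, -0, -0], 
[1, 0, -0.0031, -0.004, -0.0384, -0, -0], 
[1, 0, -0.0033, -0.004, -0.0384, 0, 0], 
[1, 0, -0.0034, -0.004, -0.0384, -0, -0], 
[1, 0, -0.0036, -0.004, -0.0384, -0, -0], 
[1, 0, -0.0037, -0.0041, -0.0384, -0, 0], 
[1, 0, -0.0039, -0.0041, -0.0384, -0, 0], 
-- 10 [572.4   12.95 100.  ] 87.25 48
[1, 0, -0.004, -0.007, -0.0454, 0, -0], 
[1, 0, -0.0041, -0.007, -0.0454, 0, -0], 
[1, 0, -0.0042, -0.0071, -0.0454, -0, 0], 
[1, 0, -0.0043, -0.0071, -0.0454, 0, -0], 
[1, 0, -0.0044, -0.0071, -0.0454, -0, 0], 
[1, 0, -0.0046, -0.0072, -0.0454, 0, 0], 
[1, 0, -0.0047, -0.0072, -0.0454, 0, -0], 
[1, 0, -0.0048, -0.0073, -0.0454, 0, 0], 
[1, 0, -0.0049, -0.0074, -0.0454, -0, -0], 
[1, 0, -0.0049, -0.0074, -0.0454, 0, -0], 
max joint speed [0.25 0.14 0.13 0.37 0.16 0.29] [-0.19  0.42  1.34  0.57  1.49 -1.79]
```

Call:
send_rows(
  targets=[
    [1,-0.0135,-0.0103,0.0055,0,-0.001,-0.0038],
    [1,-0.0135,-0.0103,0.0055,0,-0.001,-0.0038],
    [1,-0.0135,-0.0104,0.0055,0,-0.001,-0.0038],
    [1,-0.0134,-0.0104,0.0055,0,-0.001,-0.0038],
    [1,-0.0134,-0.0105,0.0055,0,-0.001,-0.0038],
    [1,-0.0133,-0.0105,0.0056,0,-0.001,-0.0038],
    [1,-0.0133,-0.0106,0.0056,0,-0.001,-0.0038],
    [1,-0.0132,-0.0106,0.0056,0,-0.001,-0.0038],
    [1,-0.0132,-0.0107,0.0056,0,-0.001,-0.0038],
    [1,-0.0131,-0.0107,0.0056,0,-0.001,-0.0038],
  ],
)

```text
time_s: 47.0
eef_pos: [584.2, 241.9, 180.3]
ee_rot: [-0.003, 0.024, 0.991, -0.131]
force: [0.2, 0.4, -5.8]
grip_width: 0.029
grip_force: 111.5
```

Run:
```python
from h import *
np.set_printoptions(suppress=True,precision=1)
p,R=pose();print(p,ctrl.sense()['force'])
t=cap('top','t8');a=cv2.cvtColor(t['img'],cv2.COLOR_RGB2BGR)[90:300,100:380]
cv2.imwrite('pics/c8.png',cv2.resize(a,None,fx=2.5,fy=2.5))
[print(x) for x in rusks(t,205)]
# predicted outlines on image: tin inner left wall corners (z125)
print(lm('tray_lip',t,1),proj(t,[572.8,21,165]),'tin corners',[proj(t,x).round(0).tolist() for x in ([461,-142,125],[466,78,125],[680,72,125])])
```

```text
[584.2 241.9 180.3] [ 0.2  0.4 -5.8]
(569.9, 115.4, 49, 19, 88.6, [207.0, 197.0])
(522.3, 186.3, 22, 19, 88.6, [182.0, 215.0])
(216.1, 584.0, 85, 63, 17.5, [34.0, 333.0])
[([245.5, 199.1], 0.65)] [243.6 197.5] tin corners [[302.0, 237.0], [225.0, 237.0], [226.0, 163.0]]
```

View pics/c8.png

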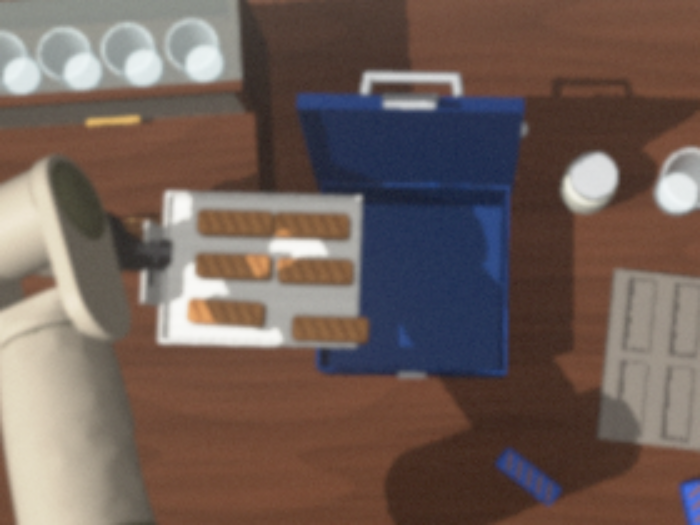

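Call:
send_rows(
  targets=[
    [1,0.0006,-0.0025,-0.004,-0.0384,0,0],
    [1,0.0006,-0.0026,-0.004,-0.0384,0,0],
    [1,0.0006,-0.0028,-0.004,-0.0384,0,0],
    [1,0.0006,-0.003,-0.004,-0.0384,0,0],
    [1,0.0006,-0.0031,-0.004,-0.0384,0,0],
    [1,0.0006,-0.0033,-0.004,-0.0384,0,0],
    [1,0.0006,-0.0034,-0.004,-0.0384,0,0],
    [1,0.0006,-0.0036,-0.004,-0.0384,0,0],
    [1,0.0006,-0.0037,-0.0041,-0.0384,0,0],
    [1,0.0006,-0.0039,-0.0041,-0.0384,0,0],
  ],
)

```text
time_s: 48.35
eef_pos: [576.0, 214.5, 223.0]
ee_rot: [0.001, 0.024, 0.998, 0.062]
force: [0.5, 0.6, -5.4]
grip_width: 0.03
grip_force: 111.6
```

Call:
send_rows(
  targets=[
    [1,0,-0.004,-0.007,-0.0454,0,0],
    [1,0,-0.0041,-0.007,-0.0454,0,0],
    [1,0,-0.0042,-0.0071,-0.0454,0,0],
    [1,0,-0.0043,-0.0071,-0.0454,0,0],
    [1,0,-0.0044,-0.0071,-0.0454,0,0],
    [1,0,-0.0046,-0.0072,-0.0454,0,0],
    [1,0,-0.0047,-0.0072,-0.0454,0,0],
    [1,0,-0.0048,-0.0073,-0.0454,0,0],
    [1,0,-0.0049,-0.0074,-0.0454,0,0],
    [1,0,-0.0049,-0.0074,-0.0454,0,0],
  ],
)

```text
time_s: 49.6
eef_pos: [572.9, 149.2, 276.1]
ee_rot: [0.008, 0.023, 0.958, 0.284]
force: [-0.2, -1.3, -3.6]
grip_width: 0.029
grip_force: 112.3
```

Call:
send_rows(
  targets=[
    [1,0,0,0,0,0,0],
    [1,0,0,0,0,0,0],
    [1,0,0,0,0,0,0],
    [1,0,0,0,0,0,0],
    [1,0,0,0,0,0,0],
    [1,0,0,0,0,0,0],
    [1,0,0,0,0,0,0],
    [1,0,0,0,0,0,0],
    [1,0,0,0,0,0,0],
    [1,0,0,0,0,0,0],
  ],
)

```text
time_s: 50.85
eef_pos: [573.0, 150.0, 275.4]
ee_rot: [0.007, 0.023, 0.959, 0.284]
force: [-0.7, -0.4, -3.2]
grip_width: 0.027
grip_force: 112.2
```

Run:
```python
from h import *
np.set_printoptions(suppress=True,precision=2)
p,R=pose();s=ctrl.sense();print(p,s['force'],s['wrist_torque'],s['joints'])
w=cap('wrist','w9');t=cap('top','t9');sc=cap('scene','s9')
for c,n in ((w,'w'),(t,'t')):
    print(n,[(x[1],x[0].round()) for x in orange(c)],[(np.round(b['extent']).tolist(),round(b['score'],2)) for b in ctrl.boxes_of('rusk1_mid',c)])
```

```text
[573.   149.99 275.44] [-0.72 -0.38 -3.16] [-0.35  0.03 -0.  ] [-0.19  0.4   1.36  0.57  1.48 -1.79]
w [] []
t [(np.int32(209), array([288., 191.])), (np.int32(227), array([286., 208.])), (np.int32(201), array([287., 229.])), (np.int32(385), array([ 34., 332.]))] [([298.0, 267.0, 29.0, 24.0], 0.79), ([273.0, 202.0, 28.0, 13.0], 0.77), ([427.0, 251.0, 32.0, 17.0], 0.73), ([372.0, 278.0, 15.0, 32.0], 0.63), ([402.0, 220.0, 26.0, 19.0], 0.54)]
```

Run:
```python
from h import *
import k
from k import *
np.set_printoptions(suppress=True,precision=1)
t=cap('top');s=cap('scene')
for n,p in (('t',t),('s',s)):
    print(n,'edge',[(d,ray(p,d[0],150)) for d in lm('case_edge',p,2)],'case',[(d,ray(p,d[0],0)) for d in lm('case',p,1)])
g=cv2.cvtColor(t['img'],cv2.COLOR_RGB2GRAY).astype(int)
for c in (110,130,150,170,190,200): print(c,g[160:195,c].tolist())
k.start_q=ctrl.sense()['joints'];p,R=pose()
P,Q=tool([566.4,13,100],87.25,48,1);print(p-P,(R.inv()*Q).as_rotvec())
rows((p,R,[566.4,13,100],87.25,48),[(6,[560,90,190],87.25,40)])
```

```text
t edge [(([145.7, 171.8], 0.86), array([655.5, 300.3, 150. ]))] case [(([163.7, 183.0], 0.6), array([646.6, 283.6,   0. ]))]
s edge [(([390.8, 247.1], 0.72), array([647.1, 284.9, 150. ]))] case [(([383.3, 271.3], 0.57), array([649.9, 291.2,   0. ]))]
110 [85, 81, 80, 81, 81, 84, 87, 85, 84, 83, 84, 85, 85, 87, 88, 87, 87, 84, 77, 63, 79, 88, 76, 66, 57, 48, 51, 66, 78, 91, 91, 90, 86, 85, 83]
130 [83, 83, 84, 81, 89, 89, 84, 87, 90, 88, 88, 86, 87, 86, 89, 86, 80, 69, 53, 66, 72, 70, 70, 70, 68, 66, 75, 87, 91, 90, 88, 89, 90, 87, 85]
150 [85, 88, 90, 87, 82, 81, 81, 79, 81, 78, 83, 82, 87, 82, 84, 82, 81, 82, 82, 75, 72, 72, 73, 67, 67, 77, 86, 90, 90, 89, 86, 87, 86, 88, 87]
170 [84, 83, 86, 80, 81, 82, 84, 86, 88, 85, 87, 87, 82, 78, 69, 66, 87, 90, 77, 74, 77, 71, 67, 70, 79, 82, 87, 90, 88, 88, 85, 87, 85, 86, 91]
190 [84, 104, 164, 221, 237, 237, 239, 243, 247, 248, 248, 248, 247, 245, 244, 243, 244, 242, 239, 239, 236, 237, 238, 232, 217, 175, 142, 132, 129, 105, 69, 55, 50, 47, 71]
200 [84, 85, 86, 92, 125, 141, 144, 142, 140, 145, 146, 146, 143, 142, 143, 142, 142, 131, 116, 101, 84, 72, 62, 64, 61, 70, 67, 75, 79, 84, 92, 99, 110, 118, 130]
[ 0.   0.2 -0.1] [-0. -0. -0.]
-- 6 [560.  90. 190.] 87.25 40
[1, 0.0017, 0.0204, -0.0009, 0.0231, -0.0001, -0.0001], 
[1, 0.0017, 0.0204, -0.0011, 0.0233, 0, -0], 
[1, 0.0017, 0.0202, -0.0016, 0.0233, -0, 0], 
[1, 0.0017, 0.0201, -0.002, 0.0233, 0, 0], 
[1, 0.0017, 0.0199, -0.0024, 0.0233, -0, 0], 
[1, 0.0017, 0.0197, -0.0029, 0.0233, 0, 0], 
max joint speed [0.3 0.1 0.4 0.2 0.1 0.4] [ 0.1  0.4  1.1  0.4  1.6 -1.5]
```

Call:
send_rows(
  targets=[
    [1,0.0017,0.0204,-0.0009,0.0233,0,0],
    [1,0.0017,0.0204,-0.0011,0.0233,0,0],
    [1,0.0017,0.0202,-0.0016,0.0233,0,0],
    [1,0.0017,0.0201,-0.002,0.0233,0,0],
    [1,0.0017,0.0199,-0.0024,0.0233,0,0],
    [1,0.0017,0.0197,-0.0029,0.0233,0,0],
    [1,0,0,0,0,0,0],
    [1,0,0,0,0,0,0],
    [1,0,0,0,0,0,0],
    [1,0,0,0,0,0,0],
  ],
)

```text
time_s: 52.65
eef_pos: [567.7, 249.4, 344.4]
ee_rot: [0.005, 0.024, 0.976, 0.216]
force: [-0.6, 0.0, -2.2]
grip_width: 0.027
grip_force: 112.3
```

Run:
```python
from h import *
np.set_printoptions(suppress=True,precision=1)
print(pose()[0],ctrl.sense()['force'])
t=cap('top','t10');s=cap('scene','s10');w=cap('wrist')
for c,r in ((110,186.6),(130,185.7),(150,184.8),(170,183.8)): print('base',ray(t,(c,r),0))
for c,r in ((110,179),(130,178),(170,174.5)): print('edge',ray(t,(c,r),150))
def crop(p,a,b,c,d,f): return cv2.resize(cv2.cvtColor(p['img'],cv2.COLOR_RGB2BGR)[a:b,c:d],None,fx=f,fy=f,interpolation=2)
A=crop(t,150,250,90,310,3.6);B=crop(s,170,290,230,480,3.1)
W=790;A=A[:,:W];B=B[:230,:W]
h=[np.pad(x,((0,0),(0,W-x.shape[1]),(0,0))) for x in (A,B)]
cv2.imwrite('pics/c10.png',np.vstack(h)[:600]);print(np.vstack(h).shape)
print([(x[1],x[0].round()) for x in orange(t)],[(x[1],x[0].round()) for x in orange(s)])
```

```text
[567.7 249.4 344.4] [-0.6  0.  -2.2]
base [639.2 452.8   0. ]
base [640.5 389.8   0. ]
base [641.9 326.8   0. ]
base [643.6 263.7   0. ]
edge [637.1 401.8 150. ]
edge [638.6 344.9 150. ]
edge [646.  230.9 150. ]
(590, 790, 3)
[(np.int32(122), array([265., 187.])), (np.int32(209), array([288., 191.])), (np.int32(337), array([279., 206.])), (np.int32(90), array([266., 217.])), (np.int32(201), array([287., 229.])), (np.int32(317), array([ 35., 331.]))] [(np.int32(1696), array([71., 86.])), (np.int32(71), array([105., 114.])), (np.int32(162), array([133., 155.])), (np.int32(226), array([ 21., 181.])), (np.int32(98), array([483., 174.]))]
```

View pics/c10.png

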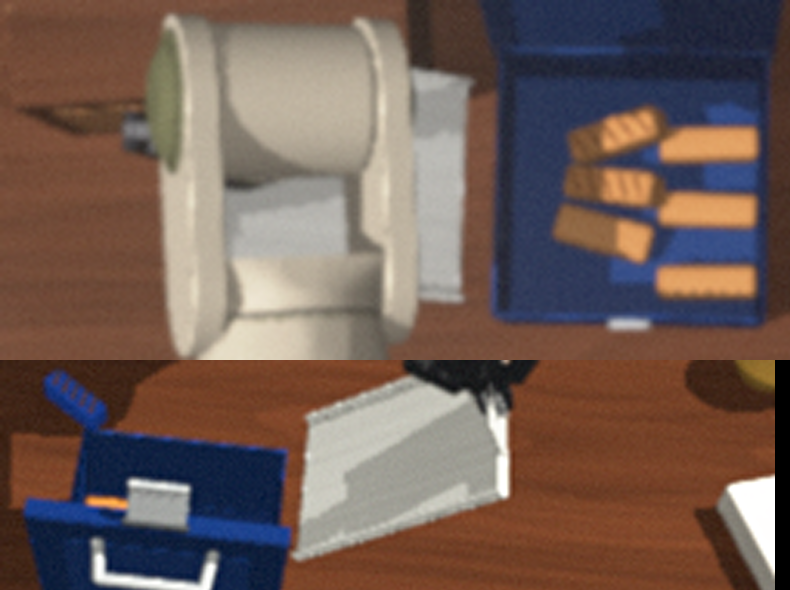

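Run:
```python
from h import *
import k
from k import *
k.start_q=ctrl.sense()['joints'];p,R=pose()
P,Q=tool([560,90,190],87.25,40,1);print(p-P,(R.inv()*Q).as_rotvec())
rows((P,Q,[560,90,190],87.25,40),[(10,[439,146,60],85,0),(4,[439,146,2],85,0)])
```

```text
[-0.04430287 -0.18674618 -0.15010713] [-0.00035101 -0.00014151 -0.00046096]
-- 10 [439. 146.  60.] 85 0
[1, 0.0117, 0.0036, 0.0288, 0.0698, -0.0015, 0.0036], 
[1, 0.0117, 0.0045, 0.0288, 0.0698, -0.0013, 0.0037], 
[1, 0.0117, 0.0054, 0.0287, 0.0698, -0.001, 0.0038], 
[1, 0.0116, 0.0064, 0.0286, 0.0698, -0.0007, 0.0039], 
[1, 0.0116, 0.0073, 0.0285, 0.0698, -0.0005, 0.0039], 
[1, 0.0116, 0.0082, 0.0282, 0.0698, -0.0002, 0.0039], 
[1, 0.0116, 0.009, 0.0279, 0.0698, 0.0001, 0.0039], 
[1, 0.0116, 0.0099, 0.0276, 0.0698, 0.0003, 0.0039], 
[1, 0.0116, 0.0107, 0.0272, 0.0698, 0.0006, 0.0039], 
[1, 0.0117, 0.0115, 0.0267, 0.0698, 0.0009, 0.0038], 
-- 4 [439. 146.   2.] 85 0
[1, 0, 0.0038, 0.014, 0, 0, 0], 
[1, 0, 0.0038, 0.014, 0, 0, 0], 
[1, 0, 0.0038, 0.014, 0, 0, 0], 
[1, 0, 0.0038, 0.014, 0, 0, 0], 
max joint speed [0.47 0.46 0.34 0.57 0.45 0.58] [ 0.57  0.79  1.36 -0.22  1.17 -0.81]
```

Call:
send_rows(
  targets=[
    [1,0.0117,0.0036,0.0288,0.0698,-0.0015,0.0036],
    [1,0.0117,0.0045,0.0288,0.0698,-0.0013,0.0037],
    [1,0.0117,0.0054,0.0287,0.0698,-0.001,0.0038],
    [1,0.0116,0.0064,0.0286,0.0698,-0.0007,0.0039],
    [1,0.0116,0.0073,0.0285,0.0698,-0.0005,0.0039],
    [1,0.0116,0.0082,0.0282,0.0698,-0.0002,0.0039],
    [1,0.0116,0.009,0.0279,0.0698,0.0001,0.0039],
    [1,0.0116,0.0099,0.0276,0.0698,0.0003,0.0039],
    [1,0.0116,0.0107,0.0272,0.0698,0.0006,0.0039],
    [1,0.0117,0.0115,0.0267,0.0698,0.0009,0.0038],
  ],
)

```text
time_s: 54.05
eef_pos: [458.1, 367.8, 74.9]
ee_rot: [-0.006, 0.043, 0.99, -0.131]
force: [-0.6, 0.0, -3.7]
grip_width: 0.028
grip_force: 112.1
```

Call:
send_rows(
  targets=[
    [1,0,0,0,0,0,0],
    [1,0,0.0038,0.014,0,0,0],
    [1,0,0.0038,0.014,0,0,0],
    [1,0,0.0038,0.014,0,0,0],
    [1,0,0.0038,0.014,0,0,0],
    [1,0,0,0,0,0,0],
    [0.3,0,0,0,0,0,0],
    [0.3,0,0,0,0,0,0],
    [0.3,0,0,-0.02,0,0,0],
    [0.3,0,0,-0.05,0,0,0],
  ],
)

```text
time_s: 55.3
eef_pos: [459.0, 384.6, 84.3]
ee_rot: [-0.008, 0.043, 0.99, -0.132]
force: [0.7, -0.3, 0.6]
grip_width: 0.347
grip_force: 0.0
```

Run:
```python
from h import *
from k import *
np.set_printoptions(suppress=True,precision=2)
p,R=pose();print(p,ctrl.sense()['force'],ctrl.sense()['joints'])
t=cap('top');print('tray',lm('tray_mid',t,1),lm('tray_grip',t,1),lm('tray_lip',t,1))
# lid angle: top-view of lid top edge & handle
for q in ('lid_handle','clasp_end','clasp_hinge'): print(q,lm(q,t,2))
h=np.array([680,-42.,125]);xh=np.array([np.cos(-.048),np.sin(-.048),0])
for th in (1.6,1.65,1.7,1.75,1.8,1.85):
    rad=-xh*np.cos(th)+np.array([0,0,np.sin(th)]);nn=xh*np.sin(th)+np.array([0,0,np.cos(th)])
    print(th,'handle',proj(t,h+190*rad+41*nn).round(1),'front edge',proj(t,h+227*rad+3*nn).round(1),'claspend',proj(t,h+263*rad+3*nn).round(1), (h+227*rad)[[0,2]])
hsv=cv2.cvtColor(t['img'],cv2.COLOR_RGB2HSV);c=[265,245,285]
for cc in c: print(cc,hsv[110:165,cc,0].tolist())
```

```text
[459.   384.58  84.29] [ 0.66 -0.34  0.57] [ 0.59  0.73  1.27 -0.21  1.32 -0.83]
tray [([171.6, 245.0], 0.88)] [([131.4, 239.5], 0.64)] [([209.4, 249.2], 0.56)]
lid_handle [([267.0, 124.0], 0.86), ([371.7, 162.0], 0.44)]
clasp_end [([261.6, 129.3], 0.62)]
clasp_hinge [([264.2, 127.6], 0.53), ([144.6, 173.3], 0.37)]
1.6 handle [264.1 129.6] front edge [263.2 140.1] claspend [262.8 136. ] [686.62 351.9 ]
1.65 handle [264.2 126.2] front edge [263.4 135.7] claspend [262.9 130.7] [697.94 351.29]
1.7 handle [264.3 123. ] front edge [263.5 131.3] claspend [263.1 125.6] [709.21 350.11]
1.75 handle [264.5 120. ] front edge [263.7 127.1] claspend [263.3 120.5] [720.42 348.36]
1.8 handle [264.6 117.1] front edge [263.8 123. ] claspend [263.5 115.7] [731.52 346.06]
1.85 handle [264.8 114.3] front edge [264.  119.1] claspend [263.7 111. ] [742.49 343.21]
265 [8, 9, 9, 9, 8, 9, 9, 9, 7, 5, 90, 105, 5, 8, 9, 10, 8, 8, 0, 120, 120, 105, 114, 116, 113, 113, 111, 110, 111, 111, 111, 112, 113, 112, 112, 113, 112, 113, 112, 111, 113, 111, 113, 114, 112, 112, 113, 113, 114, 112, 113, 114, 112, 112, 111]
245 [10, 10, 10, 8, 7, 8, 10, 8, 7, 10, 0, 6, 0, 0, 0, 150, 105, 111, 112, 111, 113, 112, 112, 111, 112, 113, 114, 112, 113, 112, 112, 113, 112, 112, 113, 112, 112, 112, 112, 113, 112, 112, 113, 113, 113, 113, 110, 112, 112, 112, 112, 112, 111, 112, 111]
285 [10, 11, 10, 9, 10, 10, 9, 9, 9, 9, 10, 11, 8, 8, 7, 8, 9, 0, 129, 114, 112, 111, 112, 112, 112, 112, 112, 112, 111, 113, 113, 111, 114, 113, 113, 111, 113, 112, 113, 112, 113, 111, 112, 110, 110, 112, 112, 113, 113, 111, 112, 112, 112, 112, 111]
```

Run:
```python
from h import *
from k import *
np.set_printoptions(suppress=True,precision=2)
v=np.load('v.npy');q=ctrl.sense()['joints']
for yw in (87,-3):
  for tilt in (0,10,20):
    q0=q.copy();q0[5]=0
    for P in ([560,200,420],[742,38,400],[742,38,312],[690,38,312],[640,36,312],[560,33,290],[500,30,200],[490,30,133]):
        R=Rn.from_euler('y',-tilt,degrees=True)*down(yw)   # tip forward
        q1,c=ik(v,np.array(P,float),R,q0,n=4);q0=q1;print(yw,tilt,P,q1,round(c,2))
```

```text
87 0 [560, 200, 420] [ 0.15  0.45  0.82  0.    1.87 -1.37] 0.0
87 0 [742, 38, 400] [-0.11  0.87  0.19  0.01  2.   -1.63] 242.48
87 0 [742, 38, 312] [-0.11  0.91  0.32  0.    1.91 -1.62] 0.0
87 0 [690, 38, 312] [-0.11  0.7   0.7  -0.    1.74 -1.63] 0.0
87 0 [640, 36, 312] [-0.13  0.55  0.94  0.    1.65 -1.64] 0.0
87 0 [560, 33, 290] [-0.15  0.36  1.28 -0.    1.5  -1.67] 0.0
87 0 [500, 30, 200] [-0.17  0.29  1.62  0.    1.24 -1.69] 0.0
87 0 [490, 30, 133] [-0.18  0.34  1.73 -0.    1.07 -1.7 ] 0.0
87 10 [560, 200, 420] [ 0.16  0.34  1.   -0.03  1.64 -1.36] 0.0
87 10 [742, 38, 400] [-0.11  0.81  0.29  0.02  1.87 -1.62] 0.0
87 10 [742, 38, 312] [-0.11  0.72  0.66  0.02  1.58 -1.63] 0.0
87 10 [690, 38, 312] [-0.12  0.57  0.92  0.02  1.48 -1.64] 0.0
87 10 [640, 36, 312] [-0.14  0.44  1.12  0.02  1.41 -1.66] 0.0
87 10 [560, 33, 290] [-0.16  0.26  1.42  0.03  1.28 -1.69] 0.0
87 10 [500, 30, 200] [-0.19  0.2   1.75  0.04  1.03 -1.73] 0.0
87 10 [490, 30, 133] [-0.2   0.26  1.86  0.05  0.85 -1.74] 0.0
87 20 [560, 200, 420] [ 0.17  0.23  1.16 -0.06  1.4  -1.35] 0.0
87 20 [742, 38, 400] [-0.12  0.
[... 1213 characters left out ...]
9] 0.0
-3 10 [560, 33, 290] [-0.16  0.26  1.42  0.03  1.28 -0.12] 0.0
-3 10 [500, 30, 200] [-0.19  0.2   1.75  0.04  1.03 -0.16] 0.0
-3 10 [490, 30, 133] [-0.2   0.26  1.86  0.05  0.85 -0.17] 0.0
-3 20 [560, 200, 420] [ 0.17  0.23  1.16 -0.06  1.4   0.22] 0.0
-3 20 [742, 38, 400] [-0.12  0.62  0.65  0.04  1.53 -0.06] 0.0
-3 20 [742, 38, 312] [-0.12  0.6   0.91  0.04  1.29 -0.07] 0.0
-3 20 [690, 38, 312] [-0.13  0.46  1.12  0.05  1.22 -0.09] 0.0
-3 20 [640, 36, 312] [-0.15  0.34  1.29  0.05  1.17 -0.11] 0.0
-3 20 [560, 33, 290] [-0.18  0.17  1.57  0.07  1.06 -0.15] 0.0
-3 20 [500, 30, 200] [-0.21  0.11  1.88  0.1   0.81 -0.22] 0.0
-3 20 [490, 30, 133] [-0.22  0.19  1.99  0.13  0.62 -0.26] 0.0
```

```bash
cat >> k.py <<'E'
def path(start,q,wps,vmax=50,wmax=9.5,claw=1):
    "wps (pos,R or None[,nrows]); prints rows, warns on IK/speed(>0.65 limit)"
    lim=np.array([2.39,2.39,3.01,3.14,3.14,3.14]);v=np.load('v.npy');p,R=start
    for w in wps:
        P=np.array(w[0],float);Q=w[1] or R;rv=(R.inv()*Q).as_rotvec()
        n=w[2] if len(w)>2 else int(max(1,np.ceil(np.linalg.norm(P-p)/vmax),np.ceil(np.degrees(np.linalg.norm(rv))/wmax)))
        print('--',P.round(),n);last=None
        for i in range(n):
            A=R*Rn.from_rotvec(rv*i/n);d=A.inv().apply(P-p)/n/1000
            q2,c=ik(v,p+(P-p)*(i+1)/n,R*Rn.from_rotvec(rv*(i+1)/n),q,n=1);sp=np.max(np.abs(q2-q)*8/lim);q=q2
            t='[%g, '%claw+', '.join('%g'%(round(a,4)+0) for a in [*d,*(rv/n)])+'],'+('' if c<.1 else ' IK!%.1f'%c)+('' if sp<.65 else ' FAST%.2f'%sp)
            print('  same' if t==last else t);last=t
        p,R=P,Q
    print('end q',q.round(2));return p,R,q
E
python3 - <<'E'
from h import *
from k import *
p,R=pose();q=ctrl.sense()['joints']
Q=Rn.from_euler('y',-15,degrees=True)*down(87)
path((p,R),q,[([480,330,320],None),([620,110,425],Q),([762,38,410],None),([762,38,322],None),([700,37,322],None,6)],vmax=55)
E
```

```text
-- [480. 330. 320.] 5
[1, -0.005, -0.0225, -0.0428, 0, 0, 0],
  same
  same
  same
  same
-- [620. 110. 425.] 6
[1, -0.0264, -0.0379, -0.008, -0.0467, -0.0444, 0],
[1, -0.0268, -0.0375, -0.0085, -0.0467, -0.0444, 0],
[1, -0.0272, -0.0371, -0.0091, -0.0467, -0.0444, 0],
[1, -0.0276, -0.0366, -0.0096, -0.0467, -0.0444, 0],
[1, -0.028, -0.0362, -0.0101, -0.0467, -0.0444, 0],
[1, -0.0285, -0.0357, -0.0105, -0.0467, -0.0444, 0],
-- [762.  38. 410.] 3
[1, -0.0456, -0.0216, 0.0171, 0, 0, 0],
  same
[1, -0.0456, -0.0216, 0.0171, 0, 0, 0], FAST0.86
-- [762.  38. 322.] 2
[1, 0.0114, -0.0006, 0.0425, 0, 0, 0],
  same
-- [700.  37. 322.] 6
[1, 0.01, -0.0007, -0.0027, 0, 0, 0],
  same
  same
  same
  same
  same
end q [-0.13  0.54  0.96  0.03  1.38 -1.65]
```

Call:
send_rows(
  targets=[
    [0.3,-0.005,-0.0225,-0.0428,0,0,0],
    [1,-0.005,-0.0225,-0.0428,0,0,0],
    [1,-0.005,-0.0225,-0.0428,0,0,0],
    [1,-0.005,-0.0225,-0.0428,0,0,0],
    [1,-0.005,-0.0225,-0.0428,0,0,0],
    [1,-0.0264,-0.0379,-0.008,-0.0467,-0.0444,0],
    [1,-0.0268,-0.0375,-0.0085,-0.0467,-0.0444,0],
    [1,-0.0272,-0.0371,-0.0091,-0.0467,-0.0444,0],
    [1,-0.0276,-0.0366,-0.0096,-0.0467,-0.0444,0],
    [1,-0.028,-0.0362,-0.0101,-0.0467,-0.0444,0],
  ],
  squeeze=40,
)

```text
time_s: 56.9
eef_pos: [597.4, 145.3, 408.2]
ee_rot: [0.109, 0.029, 0.993, -0.018]
force: [-0.4, 0.3, 0.0]
grip_width: 0.001
grip_force: 0.0
```

Call:
send_rows(
  targets=[
    [1,-0.0285,-0.0357,-0.0105,-0.0467,-0.0444,0],
    [1,-0.0456,-0.0216,0.0171,0,0,0],
    [1,-0.0456,-0.0216,0.0171,0,0,0],
    [1,-0.0152,-0.0072,0.0057,0,0,0],
    [1,-0.0152,-0.0072,0.0057,0,0,0],
    [1,-0.0152,-0.0072,0.0057,0,0,0],
    [1,0,0,0,0,0,0],
    [1,0,0,0,0,0,0],
    [1,0,0,0,0,0,0],
    [1,0,0,0,0,0,0],
  ],
)

```text
time_s: 58.15
eef_pos: [761.7, 38.5, 412.0]
ee_rot: [0.132, 0.026, 0.991, 0.004]
force: [0.0, 0.2, 0.6]
grip_width: -0.0
grip_force: 0.0
```

Run:
```python
from h import *
from k import *
np.set_printoptions(suppress=True,precision=2)
p,R=pose();print(p,ctrl.sense()['force'],R.as_matrix()[:,2])
w=cap('wrist','w11')
hsv=cv2.cvtColor(w['img'],cv2.COLOR_RGB2HSV);m=cv2.inRange(hsv,(100,120,40),(125,255,255));ys,xs=np.where(m)
print('blue px bbox',xs.min(),xs.max(),ys.min(),ys.max())
h=np.array([684,38.,125])
for th in (1.65,1.7,1.75,1.8):
    rad=np.array([-np.cos(th),0,np.sin(th)]);nn=np.array([np.sin(th),0,np.cos(th)])
    print(th,'edge outer at y38',proj(w,h+224*rad+6*nn).round(),'at y=-40',proj(w,h+[-4,-78,0]+224*rad+6*nn).round(), 'x,z',(h+224*rad+6*nn)[[0,2]])
print(lm('lid_handle',w,2))
print('tip',proj(w,p),proj(w,p-[0,0,88]))
```

```text
[761.67  38.53 411.99] [0.02 0.16 0.61] [ 0.26  0.   -0.97]
blue px bbox 0 326 0 144
1.65 edge outer at y38 [270. 108.] at y=-40 [120. 109.] x,z [707.7  347.82]
1.7 edge outer at y38 [271. 128.] at y=-40 [126. 129.] x,z [718.81 346.36]
1.75 edge outer at y38 [272. 146.] at y=-40 [133. 147.] x,z [729.83 344.34]
1.8 edge outer at y38 [273. 162.] at y=-40 [139. 163.] x,z [740.74 341.78]
[([153.2, 166.4], 0.84)]
tip [277.79 268.49] [275.57 180.78]
```

Run:
```python
from h import *
from k import *
p,R=pose();q=ctrl.sense()['joints']
h=np.array([684,38.,125]);W=[]
for th,c in [(72,12),(64,11),(56,10),(48,9),(40,8),(32,7),(24,6),(16,5),(9,4),(4,4)]:
    t=np.radians(th);rad=np.array([-np.cos(t),.048*np.cos(t),np.sin(t)]);nn=np.array([np.sin(t),0,np.cos(t)])
    W.append((h+192*rad+(6+c)*nn,None,1))
print(W[0],W[-1])
path((np.array([762,38.5,412]),R),q,[([762,38,322],None,3),([655,38,320],None,6)]+W)
```

```text
(array([641.78775437,  40.84790062, 313.16515703]), None, 1) (array([493.16526709,  47.19355029, 148.36888346]), None, 1)
-- [762.  38. 322.] 3
[1, 0.0078, -0.0006, 0.029, 0, 0, 0],
  same
  same
-- [655.  38. 320.] 6
[1, 0.0173, -0.0009, -0.0043, 0, 0, 0],
  same
  same
  same
  same
  same
-- [642.  41. 313.] 1
[1, 0.0147, 0.0021, 0.0032, 0, 0, 0],
-- [615.  42. 305.] 1
[1, 0.0279, -0.0003, 0.0009, 0, 0, 0],
-- [590.  43. 293.] 1
[1, 0.0275, -0.0003, 0.0049, 0, 0, 0],
-- [567.  44. 278.] 1
[1, 0.0265, -0.0004, 0.0088, 0, 0, 0],
-- [546.  45. 259.] 1
[1, 0.0249, -0.0004, 0.0125, 0, 0, 0],
-- [528.  46. 238.] 1
[1, 0.0228, -0.0005, 0.016, 0, 0, 0],
-- [513.  46. 214.] 1
[1, 0.0203, -0.0005, 0.0191, 0, 0, 0],
-- [502.  47. 188.] 1
[1, 0.0173, -0.0005, 0.0218, 0, 0, 0],
-- [496.  47. 165.] 1
[1, 0.0125, -0.0004, 0.0211, 0, 0, 0],
-- [493.  47. 148.] 1
[1, 0.007, -0.0003, 0.0152, 0, 0, 0],
end q [-0.17  0.21  1.9   0.06  0.78 -1.72]
```

Call:
send_rows(
  targets=[
    [1,0.0078,-0.0006,0.029,0,0,0],
    [1,0.0078,-0.0006,0.029,0,0,0],
    [1,0.0078,-0.0006,0.029,0,0,0],
    [1,0,0,0,0,0,0],
    [1,0.0173,-0.0009,-0.0043,0,0,0],
    [1,0.0173,-0.0009,-0.0043,0,0,0],
    [1,0.0173,-0.0009,-0.0043,0,0,0],
    [1,0.0173,-0.0009,-0.0043,0,0,0],
    [1,0.0173,-0.0009,-0.0043,0,0,0],
    [1,0.0173,-0.0009,-0.0043,0,0,0],
  ],
)

```text
time_s: 59.5
eef_pos: [655.2, 37.8, 321.2]
ee_rot: [0.133, 0.026, 0.991, 0.004]
force: [0.7, 0.1, 0.0]
grip_width: 0.001
grip_force: 0.6
```

Call:
send_rows(
  targets=[
    [1,0.0147,0.0021,0.0032,0,0,0],
    [1,0.0279,-0.0003,0.0009,0,0,0],
    [1,0.0275,-0.0003,0.0049,0,0,0],
    [1,0.0265,-0.0004,0.0088,0,0,0],
    [1,0.0249,-0.0004,0.0125,0,0,0],
    [1,0.0228,-0.0005,0.016,0,0,0],
    [1,0.0203,-0.0005,0.0191,0,0,0],
    [1,0.0173,-0.0005,0.0218,0,0,0],
    [1,0.0125,-0.0004,0.0211,0,0,0],
    [1,0.007,-0.0003,0.0152,0,0,0],
  ],
)

```text
time_s: 60.75
eef_pos: [494.1, 46.8, 148.4]
ee_rot: [0.133, 0.026, 0.991, 0.004]
force: [-0.4, 0.4, 0.1]
grip_width: -0.002
grip_force: 0.1
```

Run:
```python
from h import *
np.set_printoptions(suppress=True,precision=3)
p,R=pose();print(p,ctrl.sense()['force'],ctrl.sense()['wrist_torque'])
print('down in tool',R.inv().apply([0,0,-1]))
```

```text
[494.065  46.846 148.36 ] [-0.375  0.381  0.109] [ 0.013  0.117 -0.077]
down in tool [ 0.263 -0.015  0.965]
```

Call:
send_rows(
  targets=[
    [1,0.0008,0,0.0029,0,0,0],
    [1,0.0008,0,0.0029,0,0,0],
    [1,0.0008,0,0.0029,0,0,0],
    [1,0.0005,0,0.0019,0,0,0],
    [1,0.0005,0,0.0019,0,0,0],
    [1,0.0003,0,0.001,0,0,0],
    [1,0,0,0,0,0,0],
    [1,0,0,0,0,0,0],
    [1,0,0,0,0,0,0],
    [1,0,0,0,0,0,0],
  ],
)

```text
time_s: 62.0
eef_pos: [493.0, 47.2, 133.4]
ee_rot: [0.132, 0.026, 0.991, 0.004]
force: [-0.5, 0.1, 3.6]
grip_width: 0.002
grip_force: 1.7
```

Run:
```python
from h import *
np.set_printoptions(suppress=True,precision=3)
p,R=pose();print(p,ctrl.sense()['force'])
t=cap('top');s=cap('scene')
print(lm('lid_handle',t,1),proj(t,[490,-33,166]),lm('lid_handle',s,1),proj(s,[490,-33,166]))
```

```text
[493.046  47.196 133.416] [-0.516  0.113  3.626]
[] [263.359 226.416] [([286.8, 192.9], 0.77)] [289.51  194.596]
```

Call:
send_rows(
  targets=[
    [1,0.0003,0,0.001,0,0,0],
    [1,0.0003,0,0.001,0,0,0],
    [1,0.0003,0,0.001,0,0,0],
    [1,0,0,0,0,0,0],
    [1,0,0,0,0,0,0],
    [1,0,0,0,0,0,0],
    [1,0,0,0,0,0,0],
    [1,0,0,0,0,0,0],
    [1,0,0,0,0,0,0],
    [1,0,0,0,0,0,0],
  ],
)

```text
time_s: 63.45
eef_pos: [493.3, 47.2, 132.5]
ee_rot: [0.133, 0.026, 0.991, 0.004]
force: [-16.2, -0.3, 31.6]
grip_width: 0.002
grip_force: 15.4
```

Run:
```python
from h import *
from k import *
p,R=pose();q=ctrl.sense()['joints']
path((p,R),q,[(p+[0,0,100],None),([430,-34,270],None)])
```

```text
-- [493.  47. 233.] 2
[1, -0.0132, 0.0007, -0.0482, 0, 0, 0],
  same
-- [430. -34. 270.] 3
[1, 0.0157, -0.0279, -0.0176, 0, 0, 0],
  same
  same
end q [-0.42 -0.08  1.86  0.12  1.12 -1.98]
```

Call:
send_rows(
  targets=[
    [1,-0.0066,0.0003,-0.024,0,0,0],
    [1,-0.0132,0.0007,-0.048,0,0,0],
    [1,-0.0066,0.0003,-0.024,0,0,0],
    [1,0.0157,-0.0279,-0.0176,0,0,0],
    [1,0.0157,-0.0279,-0.0176,0,0,0],
    [1,0.0157,-0.0279,-0.0176,0,0,0],
    [1,0,0,0,0,0,0],
    [1,0,0,0,0,0,0],
    [1,0,0,0,0,0,0],
    [1,0,0,0,0,0,0],
  ],
)

```text
time_s: 64.7
eef_pos: [430.1, -33.6, 266.8]
ee_rot: [0.131, 0.025, 0.991, 0.004]
force: [0.6, 0.3, -0.1]
grip_width: -0.001
grip_force: 0.0
```

Run:
```python
from h import *
np.set_printoptions(suppress=True,precision=1)
print(pose()[0])
w=cap('wrist','w12');t=cap('top','t12');s=cap('scene','s12')
for q in ('lid_handle','clasp_hinge','clasp_end'):
    L=[(n,p,lm(q,p,1)) for n,p in (('w',w),('t',t),('s',s))]
    L=[(n,p,l[0]) for n,p,l in L if l]
    print(q,[(n,l) for n,p,l in L], tri([p for _,p,_ in L],[l[0] for _,_,l in L]) if len(L)>1 else '')
for a in (0,.5,1.,1.5): print(a,'clasp end proj w',proj(w,[453-36*np.cos(a),-31,128-36*np.sin(a)]).round())
print('hinge',proj(w,[453,-31,128]).round(),'handle',proj(w,[490,-33,166]).round())
```

```text
[430.1 -33.6 266.8]
lid_handle [('w', ([276.0, 244.9], 0.92)), ('t', ([265.8, 228.3], 0.85)), ('s', ([290.2, 192.6], 0.73))] [485.7 -35.7 172.4]
clasp_hinge [('w', ([277.8, 178.6], 0.82)), ('t', ([266.2, 240.0], 0.53)), ('s', ([289.9, 191.4], 0.46))] [452.  -35.1 132.1]
clasp_end [('w', ([277.3, 139.1], 0.77)), ('t', ([260.9, 250.7], 0.4)), ('s', ([288.1, 188.7], 0.63))] [424.6 -31.7 113. ]
0 clasp end proj w [277. 136.]
0.5 clasp end proj w [277. 134.]
1.0 clasp end proj w [278. 143.]
1.5 clasp end proj w [278. 159.]
hinge [279. 179.] handle [280. 243.]
```

Run:
```python
from h import *
from k import *
p,R=pose();q=ctrl.sense()['joints']
path((p,R),q,[([428,-33,150],None),([427,-33,95],None,8),([436,-33,95],None,3)])
```

```text
-- [428. -33. 150.] 3
[1, 0.0108, -0.0002, 0.0375, 0, 0, 0],
  same
  same
-- [427. -33.  95.] 8
[1, 0.0019, -0.0001, 0.0066, 0, 0, 0],
  same
  same
  same
  same
  same
  same
  same
-- [436. -33.  95.] 3
[1, -0.0029, 0.0002, 0.0008, 0, 0, 0],
  same
  same
end q [-0.41  0.18  2.11  0.18  0.62 -2.06]
```

Call:
send_rows(
  targets=[
    [1,0.0108,0,0.0375,0,0,0],
    [1,0.0108,0,0.0375,0,0,0],
    [1,0.0108,0,0.0375,0,0,0],
    [1,0.0019,0,0.0066,0,0,0],
    [1,0.0019,0,0.0066,0,0,0],
    [1,0.0019,0,0.0066,0,0,0],
    [1,0.0019,0,0.0066,0,0,0],
    [1,0.0019,0,0.0066,0,0,0],
    [1,0.0019,0,0.0066,0,0,0],
    [1,0.0019,0,0.0066,0,0,0],
  ],
)

```text
time_s: 66.55
eef_pos: [427.4, -31.6, 101.7]
ee_rot: [0.132, 0.026, 0.991, 0.004]
force: [-1.1, 0.6, 1.9]
grip_width: 0.001
grip_force: 0.7
```

Call:
send_rows(
  targets=[
    [1,0.0019,0,0.0066,0,0,0],
    [1,-0.0029,0,0.0008,0,0,0],
    [1,-0.0029,0,0.0008,0,0,0],
    [1,-0.0029,0,0.0008,0,0,0],
    [1,0,0,0,0,0,0],
    [1,0,0,0,0,0,0],
    [1,0,0,0,0,0,0],
    [1,0,0,0,0,0,0],
    [1,0,0,0,0,0,0],
    [1,0,0,0,0,0,0],
  ],
)

```text
time_s: 67.8
eef_pos: [436.2, -31.9, 95.2]
ee_rot: [0.131, 0.026, 0.991, 0.004]
force: [-0.5, 0.1, 0.2]
grip_width: -0.002
grip_force: 0.0
```

Push on in +x until firm.

Call:
send_rows(
  targets=[
    [1,-0.0019,0,0.0005,0,0,0],
    [1,-0.0019,0,0.0005,0,0,0],
    [1,0,0,0,0,0,0],
    [1,0,0,0,0,0,0],
    [1,0,0,0,0,0,0],
    [1,0,0,0,0,0,0],
    [1,0,0,0,0,0,0],
    [1,0,0,0,0,0,0],
    [1,0,0,0,0,0,0],
    [1,0,0,0,0,0,0],
  ],
)

```text
time_s: 69.05
eef_pos: [439.5, -31.8, 94.8]
ee_rot: [0.13, 0.026, 0.991, 0.004]
force: [-5.7, -0.5, 0.7]
grip_width: 0.002
grip_force: 2.5
```

Run:
```python
from h import *
s=ctrl.sense();print(s['eef_pos'],s['force'])
```

```text
[439.46876515 -31.84990979  94.75860488] [-5.69762297 -0.54585736  0.7192865 ]
```

Call:
send_rows(
  targets=[
    [1,0.0048,0,-0.0013,0,0,0],
    [1,0.0021,0,0.0077,0,0,0],
    [1,-0.0024,0,0.0006,0,0,0],
    [1,-0.0024,0,0.0006,0,0,0],
    [1,-0.001,0,0.0003,0,0,0],
    [1,-0.001,0,0.0003,0,0,0],
    [1,0,0,0,0,0,0],
    [1,0,0,0,0,0,0],
    [1,0,0,0,0,0,0],
    [1,0,0,0,0,0,0],
  ],
)

```text
time_s: 70.3
eef_pos: [438.6, -31.2, 85.7]
ee_rot: [0.127, 0.025, 0.992, 0.005]
force: [-24.7, -5.7, 11.8]
grip_width: 0.001
grip_force: 13.6
```

Run:
```python
from h import *
from k import *
p,R=pose();q=ctrl.sense()['joints'];p=np.array([441,-32,87.])
G,Q=tool([439,146,0],85,0,1);tz=Q.as_matrix()[:,2]
a=path((p,R),q,[([385,-32,92],None,3),([385,0,260],None)])
path(a[:2],a[2],[([430,250,300],Q),(G-tz*70,None)],vmax=55,claw=.3)
```

```text
-- [385. -32.  92.] 3
[1, 0.0176, -0.0009, -0.0063, 0, 0, 0],
  same
  same
-- [385.   0. 260.] 4
[1, -0.0101, 0.0087, -0.0406, 0, 0, 0],
  same
  same
  same
end q [-0.37 -0.18  1.98  0.11  1.11 -1.93]
-- [430. 250. 300.] 5
[0.3, -0.0082, 0.0505, -0.0053, 0.0564, 0.0514, 0.0006], FAST0.72
[0.3, -0.0078, 0.0501, -0.0085, 0.0564, 0.0514, 0.0006],
[0.3, -0.0072, 0.0496, -0.0117, 0.0564, 0.0514, 0.0006],
[0.3, -0.0065, 0.0488, -0.0149, 0.0564, 0.0514, 0.0006],
[0.3, -0.0056, 0.0479, -0.0179, 0.0564, 0.0514, 0.0006],
-- [460. 385.  83.] 5
[0.3, -0.0036, 0.0378, 0.0348, 0, 0, 0],
  same
  same
  same
  same
end q [ 0.59  0.73  1.27 -0.21  1.32 -0.82]
```

Call:
send_rows(
  targets=[
    [1,0.0176,-0.0009,-0.0063,0,0,0],
    [1,0.0176,-0.0009,-0.0063,0,0,0],
    [1,0.0176,-0.0009,-0.0063,0,0,0],
    [1,-0.0101,0.0087,-0.0406,0,0,0],
    [1,-0.0101,0.0087,-0.0406,0,0,0],
    [1,-0.0101,0.0087,-0.0406,0,0,0],
    [1,-0.0101,0.0087,-0.0406,0,0,0],
    [1,0,0,0,0,0,0],
    [1,0,0,0,0,0,0],
    [1,0,0,0,0,0,0],
  ],
)

```text
time_s: 71.55
eef_pos: [384.2, 0.4, 258.4]
ee_rot: [0.13, 0.026, 0.991, 0.004]
force: [-0.8, -0.6, -0.1]
grip_width: -0.003
grip_force: 0.0
```

Run:
```python
from h import *
np.set_printoptions(suppress=True,precision=1)
p,R=pose();print(p)
w=cap('wrist','w13')
print(lm('clasp_hinge',w,2),lm('clasp_end',w,2),ctrl.boxes_of('clasp',w)[:2])
for a in (0,.5,1.,1.2,1.35,1.5): print(a,proj(w,[453-36*np.cos(a),-33,128-36*np.sin(a)]).round())
print('hinge',proj(w,[453,-33,128]).round())
```

```text
[384.2   0.4 258.4]
[([246.0, 233.2], 0.56)] [([245.8, 212.3], 0.66)] [{'extent': [207.8, 200.7, 64.9, 35.6], 'score': 0.77}, {'extent': [111.2, 204.6, 262.3, 166.1], 'score': 0.17}]
0 [236. 197.]
0.5 [238. 191.]
1.0 [241. 197.]
1.2 [242. 201.]
1.35 [243. 205.]
1.5 [243. 209.]
hinge [241. 233.]
```

Call:
send_rows(
  targets=[
    [0.3,-0.0041,0.0252,-0.0026,0.0282,0.0257,0.0003],
    [0.3,-0.0041,0.0252,-0.0026,0.0282,0.0257,0.0003],
    [0.3,-0.0078,0.0501,-0.0085,0.0564,0.0514,0.0006],
    [0.3,-0.0072,0.0496,-0.0117,0.0564,0.0514,0.0006],
    [0.3,-0.0065,0.0488,-0.0149,0.0564,0.0514,0.0006],
    [0.3,-0.0056,0.0479,-0.0179,0.0564,0.0514,0.0006],
    [0.3,0,0,0,0,0,0],
    [0.3,0,0,0,0,0,0],
    [0.3,0,0,0,0,0,0],
    [0.3,0,0,0,0,0,0],
  ],
)

```text
time_s: 73.0
eef_pos: [429.9, 249.6, 299.1]
ee_rot: [-0.001, 0.046, 0.99, -0.131]
force: [0.5, -0.7, 0.1]
grip_width: 0.352
grip_force: 0.0
```

Run:
```python
from h import *
from k import *
np.set_printoptions(suppress=True,precision=1)
p,R=pose();print(p);w=cap('wrist','w14')
for q,z in [('tray_mid',4),('tray_lip',0),('tray_grip',34)]: print(q,[(d,ray(w,d[0],z)) for d in lm(q,w,2)])
hsv=cv2.cvtColor(w['img'],cv2.COLOR_RGB2HSV);m=cv2.inRange(hsv,(0,0,110),(180,60,255));m[290:]=0
m=cv2.morphologyEx(m,cv2.MORPH_CLOSE,np.ones((9,9)))
n,l,st,c=cv2.connectedComponentsWithStats(m);i=1+np.argmax(st[1:,4]);print(st[i])
k_=cv2.findContours((l==i).astype(np.uint8),0,2)[0][0]
for x in cv2.approxPolyDP(cv2.convexHull(k_),4,True)[:,0]: print(x,ray(w,x,10)[:2],ray(w,x,50)[:2])
G,Q=tool([439,146,0],85,0,1);tz=Q.as_matrix()[:,2]
path((p,R),ctrl.sense()['joints'],[(G-tz*70,Q)],claw=.3)
```

```text
[429.9 249.6 299.1]
tray_mid []
tray_lip [(([263.7, 177.6], 0.77), array([441.9, 149. ,   0. ]))]
tray_grip [(([455.5, 190.4], 0.82), array([458.9, 374.4,  34. ]))]
[  257   107   203   183 26241]
[452 107] [372.3 372.6] [371.7 365. ]
[459 147] [415.6 381. ] [410.9 372.7]
[433 254] [542.8 357.4] [526.1 351.3]
[329 289] [596.3 228.8] [574.6 234.7]
[260 238] [523.5 138.2] [508.6 152.7]
[258 108] [353.  154.1] [354.1 167.1]
-- [460. 385.  83.] 6
[0.3, -0.0026, 0.0315, 0.0288, -0.0002, 0.0015, -0.001],
  same
[0.3, -0.0027, 0.0315, 0.0288, -0.0002, 0.0015, -0.001],
[0.3, -0.0028, 0.0315, 0.0288, -0.0002, 0.0015, -0.001],
[0.3, -0.0029, 0.0315, 0.0288, -0.0002, 0.0015, -0.001],
  same
end q [ 0.6  0.7  1.3 -0.2  1.3 -0.8]
```

Call:
send_rows(
  targets=[
    [0.3,-0.0027,0.0315,0.0288,0,0.0015,-0.001],
    [0.3,-0.0027,0.0315,0.0288,0,0.0015,-0.001],
    [0.3,-0.0027,0.0315,0.0288,0,0.0015,-0.001],
    [0.3,-0.0028,0.0315,0.0288,0,0.0015,-0.001],
    [0.3,-0.0029,0.0315,0.0288,0,0.0015,-0.001],
    [0.3,-0.0029,0.0315,0.0288,0,0.0015,-0.001],
    [0.3,0,0,0,0,0,0],
    [0.3,0,0,0.03,0,0,0],
    [0.3,0,0,0.025,0,0,0],
    [0.3,0,0,0.014,0,0,0],
  ],
)

```text
time_s: 74.45
eef_pos: [458.5, 367.3, 16.4]
ee_rot: [-0.006, 0.043, 0.99, -0.131]
force: [-0.4, -0.9, -1.1]
grip_width: 0.351
grip_force: 0.0
```

Call:
send_rows(
  targets=[
    [0.3,0,0,0,0,0,0],
    [1,0,0,0,0,0,0],
    [1,0,0,0,0,0,0],
    [1,0,0,0,0,0,0],
    [1,0,0,0,0,0,0],
    [1,0,-0.0026,-0.0097,0,0,0],
    [1,0,-0.0052,-0.0193,0,0,0],
    [1,0,-0.0065,-0.0242,0,0,0],
    [1,0,-0.0052,-0.0193,0,0,0],
    [1,0,0,0,0,0,0],
  ],
  squeeze=115,
)

```text
time_s: 75.7
eef_pos: [459.1, 368.6, 93.4]
ee_rot: [-0.004, 0.043, 0.991, -0.13]
force: [0.1, 0.7, -2.5]
grip_width: 0.028
grip_force: 111.9
```

Run:
```python
from h import *
import k
from k import *
np.set_printoptions(suppress=True,precision=2)
p,R=pose();s=ctrl.sense();print(p,s['force'],s['wrist_torque'],s['grip_width'],s['grip_force'])
P,Q=tool([439,146,75],85,0,1);print(p-P,(R.inv()*Q).as_rotvec())
k.start_q=s['joints']
a=22;cy=np.radians(2.5);xc=np.array([np.cos(cy),np.sin(cy)])
E=np.array([641.5,300.])   # face point at y=300
def lip(back,z): return np.r_[E-xc*(150*np.tan(np.radians(a))+back),z]
print(lip(0,0))
rows((P,Q,[439,146,75],85,0),[(4,[439,170,180],85,0),(9,[480,250,180],45,45),(10,lip(60,110),2.5,90-a),(4,lip(30,30),2.5,90-a),(4,lip(2,4),2.5,90-a)])
```

```text
[459.05 368.63  93.44] [ 0.12  0.7  -2.47] [ 0.56 -0.07  0.05] 0.028006416226264687 111.87774181365967
[0.7  1.39 2.79] [0. 0. 0.]
[580.95 297.36   0.  ]
-- 4 [439. 170. 180.] 85 0
[1, 0.0005, -0.001, -0.0269, 0, 0, 0], 
[1, 0.0005, -0.001, -0.0269, 0, 0, 0], 
[1, 0.0005, -0.001, -0.0269, 0, 0, 0], 
[1, 0.0005, -0.001, -0.0269, 0, 0, 0], 
-- 9 [480. 250. 180.] 45 45
[1, -0.0208, 0.0012, -0.0203, -0.0872, 0.0168, 0.0758], 
[1, -0.0198, 0.0016, -0.0196, -0.0872, 0.0101, 0.0769], 
[1, -0.0186, 0.0019, -0.0189, -0.0872, 0.0034, 0.0775], 
[1, -0.0173, 0.0021, -0.0181, -0.0872, -0.0034, 0.0775], 
[1, -0.0158, 0.0022, -0.0173, -0.0872, -0.0101, 0.0769], 
[1, -0.0143, 0.0022, -0.0164, -0.0872, -0.0168, 0.0758], 
[1, -0.0126, 0.002, -0.0156, -0.0872, -0.0233, 0.074], 
[1, -0.0108, 0.0017, -0.0149, -0.0872, -0.0297, 0.0717], 
[1, -0.009, 0.0013, -0.0141, -0.0872, -0.0358, 0.0688], 
-- 10 [521.01 294.74 110.  ] 2.5 68
[1, -0.01, -0.0017, 0.0005, -0.0401, -0.0384, 0.0635], 
[1, -0.0091, -0.002, 0.0006, -0.0401, -0.0409, 0.0619], 
[1, -0.0081, -0.0024, 0.0006, -0.0401, -0.0433, 0.0602], 
[1, -0.0071, -0.0029, 0.0005, -0.0401, -0.0457, 0.0584], 
[1, -0.0061, -0.0033, 0.0005, -0.0401, -0.048, 0.0565], 
[1, -0.0051, -0.0038, 0.0004, -0.0401, -0.0503, 0.0546], 
[1, -0.0041, -0.0042, 0.0002, -0.0401, -0.0524, 0.0525], 
[1, -0.0031, -0.0047, -0, -0.0401, -0.0545, 0.0504], 
[1, -0.0021, -0.0052, -0.0003, -0.0401, -0.0565, 0.0481], 
[1, -0.0011, -0.0057, -0.0005, -0.0401, -0.0583, 0.0458], 
-- 4 [550.98 296.05  30.  ] 2.5 68
[1, -0, -0.0115, 0.018, 0, 0, 0], 
[1, 0, -0.0115, 0.018, 0, 0, 0], 
[1, -0, -0.0115, 0.018, 0, 0, 0], 
[1, -0, -0.0115, 0.018, 0, 0, 0], 
-- 4 [578.96 297.27   4.  ] 2.5 68
[1, -0, -0.001, 0.0095, 0, 0, 0], 
[1, -0, -0.001, 0.0095, 0, 0, 0], 
[1, -0, -0.001, 0.0095, 0, 0, 0], 
[1, -0, -0.001, 0.0095, 0, 0, 0], 
max joint speed [0.34 0.45 0.57 1.87 0.81 2.26] [ 0.36  0.45  1.63 -1.01  0.3   1.18]
```

Run:
```python
from h import *
import k
from k import *
p,R=pose();s=ctrl.sense()
k.start_q=s['joints'];print(p,s['force'])
a=22;cy=np.radians(2);xc=np.array([np.cos(cy),np.sin(cy)])
E=np.array([642,300.])
def lip(back,z): return np.r_[E-xc*(150*np.tan(np.radians(a))+back),z]
P,Q=tool([439,146,76],85,0,1)
rows((P,Q,[439,146,76],85,0),[(4,[439,170,180],85,0),(9,[480,250,180],45,45),(17,lip(60,110),2,90-a)])
```

```text
[459.05138677 368.62836755  93.43933865] [ 0.12398332  0.69983912 -2.47231404]
-- 4 [439. 170. 180.] 85 0
[1, 0.0005, -0.001, -0.0267, 0, 0, 0], 
[1, 0.0005, -0.001, -0.0267, 0, 0, 0], 
[1, 0.0005, -0.001, -0.0267, 0, 0, 0], 
[1, 0.0005, -0.001, -0.0267, 0, 0, 0], 
-- 9 [480. 250. 180.] 45 45
[1, -0.0208, 0.0012, -0.0203, -0.0872, 0.0168, 0.0758], 
[1, -0.0198, 0.0016, -0.0196, -0.0872, 0.0101, 0.0769], 
[1, -0.0186, 0.0019, -0.0189, -0.0872, 0.0034, 0.0775], 
[1, -0.0173, 0.0021, -0.0181, -0.0872, -0.0034, 0.0775], 
[1, -0.0158, 0.0022, -0.0173, -0.0872, -0.0101, 0.0769], 
[1, -0.0143, 0.0022, -0.0164, -0.0872, -0.0168, 0.0758], 
[1, -0.0126, 0.002, -0.0156, -0.0872, -0.0233, 0.074], 
[1, -0.0108, 0.0017, -0.0149, -0.0872, -0.0297, 0.0717], 
[1, -0.009, 0.0013, -0.0141, -0.0872, -0.0358, 0.0688], 
-- 17 [521.46953478 295.79098341 110.        ] 2 68
[1, -0.0061, -0.0008, 0.0004, -0.0236, -0.0225, 0.038], 
[1, -0.0057, -0.0009, 0.0004, -0.0236, -0.0234, 0.0374], 
[1, -0.0054, -0.0011, 0.0004, -0.0236, -0.0243, 0.0369], 
[1, -0.0051, -0.0012, 0.0004, -0.0236, -0.0252, 0.0363], 
[1, -0.0047, -0.0014, 0.0004, -0.0236, -0.026, 0.0357], 
[1, -0.0044, -0.0015, 0.0004, -0.0236, -0.0268, 0.0351], 
[1, -0.004, -0.0017, 0.0004, -0.0236, -0.0277, 0.0344], 
[1, -0.0037, -0.0018, 0.0003, -0.0236, -0.0285, 0.0337], 
[1, -0.0033, -0.002, 0.0003, -0.0236, -0.0293, 0.0331], 
[1, -0.003, -0.0022, 0.0002, -0.0236, -0.03, 0.0324], 
[1, -0.0026, -0.0024, 0.0002, -0.0236, -0.0308, 0.0316], 
[1, -0.0023, -0.0025, 0.0001, -0.0236, -0.0315, 0.0309], 
[1, -0.0019, -0.0027, 0, -0.0236, -0.0322, 0.0302], 
[1, -0.0016, -0.0029, -0.0001, -0.0236, -0.0329, 0.0294], 
[1, -0.0012, -0.0031, -0.0002, -0.0236, -0.0336, 0.0286], 
[1, -0.0009, -0.0032, -0.0003, -0.0236, -0.0343, 0.0278], 
[1, -0.0005, -0.0034, -0.0004, -0.0236, -0.0349, 0.027], 
max joint speed [0.34 0.45 0.57 1.1  0.81 1.33] [ 0.4   0.23  1.64 -0.68  0.48  0.85]
```

Call:
send_rows(
  targets=[
    [1,0.0005,-0.001,-0.0267,0,0,0],
    [1,0.0005,-0.001,-0.0267,0,0,0],
    [1,0.0005,-0.001,-0.0267,0,0,0],
    [1,0.0005,-0.001,-0.0267,0,0,0],
    [1,-0.0208,0.0012,-0.0203,-0.0872,0.0168,0.0758],
    [1,-0.0198,0.0016,-0.0196,-0.0872,0.0101,0.0769],
    [1,-0.0186,0.0019,-0.0189,-0.0872,0.0034,0.0775],
    [1,-0.0173,0.0021,-0.0181,-0.0872,-0.0034,0.0775],
    [1,-0.0158,0.0022,-0.0173,-0.0872,-0.0101,0.0769],
    [1,-0.0143,0.0022,-0.0164,-0.0872,-0.0168,0.0758],
  ],
)

```text
time_s: 76.95
eef_pos: [563.8, 380.9, 303.8]
ee_rot: [0.035, 0.271, 0.954, 0.125]
force: [-0.0, -0.2, -2.8]
grip_width: 0.029
grip_force: 112.4
```

Call:
send_rows(
  targets=[
    [1,-0.0126,0.002,-0.0156,-0.0872,-0.0233,0.074],
    [1,-0.0108,0.0017,-0.0149,-0.0872,-0.0297,0.0717],
    [1,-0.009,0.0013,-0.0141,-0.0872,-0.0358,0.0688],
    [1,-0.0061,-0.0008,0.0004,-0.0236,-0.0225,0.038],
    [1,-0.0057,-0.0009,0.0004,-0.0236,-0.0234,0.0374],
    [1,-0.0054,-0.0011,0.0004,-0.0236,-0.0243,0.0369],
    [1,-0.0051,-0.0012,0.0004,-0.0236,-0.0252,0.0363],
    [1,-0.0047,-0.0014,0.0004,-0.0236,-0.026,0.0357],
    [1,-0.0044,-0.0015,0.0004,-0.0236,-0.0268,0.0351],
    [1,-0.004,-0.0017,0.0004,-0.0236,-0.0277,0.0344],
  ],
)

```text
time_s: 78.2
eef_pos: [600.4, 323.1, 339.2]
ee_rot: [0.175, 0.49, 0.804, 0.287]
force: [1.1, 0.2, -2.8]
grip_width: 0.024
grip_force: 112.5
```

Call:
send_rows(
  targets=[
    [1,-0.0037,-0.0018,0.0003,-0.0236,-0.0285,0.0337],
    [1,-0.0033,-0.002,0.0003,-0.0236,-0.0293,0.0331],
    [1,-0.003,-0.0022,0.0002,-0.0236,-0.03,0.0324],
    [1,-0.0026,-0.0024,0.0002,-0.0236,-0.0308,0.0316],
    [1,-0.0023,-0.0025,0.0001,-0.0236,-0.0315,0.0309],
    [1,-0.0019,-0.0027,0,-0.0236,-0.0322,0.0302],
    [1,-0.0016,-0.0029,-0.0001,-0.0236,-0.0329,0.0294],
    [1,-0.0012,-0.0031,-0.0002,-0.0236,-0.0336,0.0286],
    [1,-0.0009,-0.0032,-0.0003,-0.0236,-0.0343,0.0278],
    [1,-0.0005,-0.0034,-0.0004,-0.0236,-0.0349,0.027],
  ],
)

```text
time_s: 79.45
eef_pos: [589.9, 298.9, 320.2]
ee_rot: [0.31, 0.622, 0.644, 0.319]
force: [0.1, 0.1, -3.5]
grip_width: 0.027
grip_force: 112.5
```

Run:
```python
from h import *
import k
from k import *
np.set_printoptions(suppress=True,precision=2)
p,R=pose();s=ctrl.sense();print(p,s['force'],s['joints'])
a=22;cy=np.radians(2);xc=np.array([np.cos(cy),np.sin(cy)]);E=np.array([642,300.])
def lip(back,z): return np.r_[E-xc*(150*np.tan(np.radians(a))+back),z]
P,Q=tool(lip(60,110),2,90-a,1);print(p-P,(R.inv()*Q).as_rotvec())
t=cap('top');sc=cap('scene')
for q,X in (('tray_lip',lip(60,110)),('tray_grip',P)): print(q,lm(q,t,1),proj(t,X),lm(q,sc,1),proj(sc,X))
k.start_q=s['joints'];P=p
rows((P,Q,lip(60,110),2,90-a),[(5,lip(30,20),2,90-a),(4,lip(6,6),2,90-a)])
```

```text
[589.86 298.89 320.17] [ 0.15  0.14 -3.5 ] [ 0.41  0.23  1.63 -0.68  0.48  0.85]
[-0.25  0.7  -1.61] [-0.  0.  0.]
tray_lip [([150.6, 220.0], 0.85)] [150.69 219.68] [([392.1, 224.7], 0.59)] [389.7  220.26]
tray_grip [([125.0, 189.8], 0.67)] [127.96 185.2 ] [([410.8, 196.3], 0.92)] [407.49 198.28]
-- 5 [551.45 296.84  20.  ] 2 68
[1, -0.0007, -0.0093, 0.0148, 0, 0, 0], 
[1, -0, -0.0108, 0.0156, 0, 0, 0], 
[1, 0, -0.0108, 0.0156, 0, 0, 0], 
[1, 0, -0.0108, 0.0156, 0, 0, 0], 
[1, -0, -0.0108, 0.0156, 0, 0, 0], 
-- 4 [575.44 297.68   6.  ] 2 68
[1, 0, 0.0008, 0.0069, 0, 0, 0], 
[1, 0, 0.0008, 0.0069, 0, 0, 0], 
[1, -0, 0.0008, 0.0069, 0, 0, 0], 
[1, 0, 0.0008, 0.0069, 0, 0, 0], 
max joint speed [0.05 0.26 0.12 0.68 0.3  0.7 ] [ 0.37  0.44  1.64 -1.02  0.31  1.2 ]
```

Call:
send_rows(
  targets=[
    [1,0,-0.0104,0.0154,0,0,0],
    [1,0,-0.0106,0.0156,0,0,0],
    [1,0,-0.0108,0.0156,0,0,0],
    [1,0,-0.0108,0.0156,0,0,0],
    [1,0,-0.0108,0.0156,0,0,0],
    [1,0,0.0008,0.0069,0,0,0],
    [1,0,0.0008,0.0069,0,0,0],
    [1,0,0.0008,0.0069,0,0,0],
    [1,0,0.0008,0.0069,0,0,0],
    [1,0,0,0,0,0,0],
  ],
)

```text
time_s: 81.0
eef_pos: [644.5, 301.0, 217.6]
ee_rot: [0.31, 0.621, 0.645, 0.32]
force: [-0.9, 0.5, -3.3]
grip_width: 0.028
grip_force: 112.5
```

Run:
```python
from h import *
from k import *
np.set_printoptions(suppress=True,precision=4)
p,R=pose();s=ctrl.sense();print(p,s['force'],s['wrist_torque'])
a=22;cy=np.radians(2);xc=np.array([np.cos(cy),np.sin(cy)]);E=np.array([642,300.])
def lip(back,z): return np.r_[E-xc*(150*np.tan(np.radians(a))+back),z]
P,Q=tool(lip(6,6),2,68,1);print(p-P)
print('down 1mm',R.inv().apply([0,0,-1]),'fwd 1mm',R.inv().apply([xc[0],xc[1],0]))
```

```text
[644.4688 301.0267 217.6359] [-0.9317  0.5221 -3.279 ] [-0.0451  0.767  -0.0319]
[ 0.3884  0.9541 -0.1369]
down 1mm [ 0.0016 -0.7977  0.603 ] fwd 1mm [-0.0012  0.603   0.7977]
```

Call:
send_rows(
  targets=[
    [1,0,-0.0012,0.0009,0,0,0],
    [1,0,-0.0012,0.0009,0,0,0],
    [1,0,-0.0008,0.0006,0,0,0],
    [1,0,0,0,0,0,0],
    [1,0,0,0,0,0,0],
    [1,0,0,0,0,0,0],
    [1,0,0,0,0,0,0],
    [1,0,0,0,0,0,0],
    [1,0,0,0,0,0,0],
    [1,0,0,0,0,0,0],
  ],
)

```text
time_s: 82.25
eef_pos: [644.2, 301.1, 213.9]
ee_rot: [0.31, 0.621, 0.645, 0.32]
force: [-0.6, 0.5, -3.3]
grip_width: 0.027
grip_force: 112.5
```

Call:
send_rows(
  targets=[
    [1,0,-0.0008,0.0006,0,0,0],
    [1,0,0,0,0,0,0],
    [1,0,-0.0008,0.0006,0,0,0],
    [1,0,0,0,0,0,0],
    [1,0,-0.0004,0.0003,0,0,0],
    [1,0,0,0,0,0,0],
    [1,0,0,0,0,0,0],
    [1,0,0,0,0,0,0],
    [1,0,0,0,0,0,0],
    [1,0,0,0,0,0,0],
  ],
)

```text
time_s: 83.5
eef_pos: [644.7, 301.2, 212.6]
ee_rot: [0.31, 0.621, 0.644, 0.321]
force: [1.1, -1.4, 5.4]
grip_width: 0.028
grip_force: 113.2
```

Call:
send_rows(
  targets=[
    [1,0,0.0006,-0.0004,0,0,0],
    [1,0,0.0012,0.0016,0,0,0],
    [1,0,0.0012,0.0016,0,0,0],
    [1,0,0.0006,0.0008,0,0,0],
    [1,0,0,0,0,0,0],
    [1,0,0,0,0,0,0],
    [1,0,0,0,0,0,0],
    [1,0,0,0,0,0,0],
    [1,0,0,0,0,0,0],
    [1,0,0,0,0,0,0],
  ],
)

```text
time_s: 84.75
eef_pos: [649.2, 301.3, 211.9]
ee_rot: [0.31, 0.621, 0.645, 0.32]
force: [-1.9, -0.6, 1.9]
grip_width: 0.023
grip_force: 113.0
```

Run:
```python
from h import *
np.set_printoptions(suppress=True,precision=2)
s=ctrl.sense();print(s['eef_pos'],s['force'],s['wrist_torque'],s['joints'])
```

```text
[649.19 301.28 211.93] [-1.86 -0.64  1.9 ] [-0.05  1.24  0.03] [ 0.36  0.46  1.63 -1.03  0.3   1.21]
```

Call:
send_rows(
  targets=[
    [1,0,0.0006,0.0008,0,0,0],
    [1,0,0.0006,0.0008,0,0,0],
    [1,0,0.0006,0.0008,0,0,0],
    [1,0,0,0,0,0,0],
    [1,0,0,0,0,0,0],
    [1,0,0,0,0,0,0],
    [1,0,0,0,0,0,0],
    [1,0,0,0,0,0,0],
    [1,0,0,0,0,0,0],
    [1,0,0,0,0,0,0],
  ],
)

```text
time_s: 86.0
eef_pos: [651.2, 301.3, 211.8]
ee_rot: [0.31, 0.621, 0.645, 0.32]
force: [-17.4, -3.9, 7.3]
grip_width: 0.025
grip_force: 115.3
```

Run:
```python
from h import *
np.set_printoptions(suppress=True,precision=2)
s=ctrl.sense();print(s['eef_pos'],s['force'],s['wrist_torque'])
t=cap('top','t15');sc=cap('scene','s15')
for q in ('tray_lip','tray_grip','case_edge'): print(q,lm(q,t,1),lm(q,sc,1))
```

```text
[651.22 301.28 211.77] [-17.38  -3.93   7.28] [-0.13  2.3   0.05]
tray_lip [([158.7, 205.3], 0.64)] []
tray_grip [([135.5, 171.4], 0.84)] [([405.6, 233.9], 0.69)]
case_edge [([145.3, 174.8], 0.84)] [([393.2, 245.6], 0.73)]
```

Call:
send_rows(
  targets=[
    [1,0,-0.0006,-0.0008,0,0,0],
    [1,0,0,0,0,0,0],
    [0.8,0,0,0,0,0,0],
    [0.8,0,0,0,0,0,0],
    [0.8,0,0,0,0,0,0],
    [0.8,0,0,0,0,0,0],
    [0.8,0,0,0,0,0,0],
    [0.8,0,0,0,0,0,0],
    [0.8,0,0,0,0,0,0],
    [0.8,0,0,0,0,0,0],
  ],
)

```text
time_s: 87.65
eef_pos: [651.2, 301.3, 212.1]
ee_rot: [0.31, 0.621, 0.645, 0.32]
force: [0.8, 0.4, -0.1]
grip_width: 0.104
grip_force: 0.0
```

Run:
```python
from h import *
np.set_printoptions(suppress=True,precision=2)
s=ctrl.sense();print(s['eef_pos'],s['force'],s['wrist_torque'],s['grip_width'])
t=cap('top','t16')
for q in ('tray_lip','tray_grip'): print(q,lm(q,t,1))
```

```text
[651.22 301.33 212.08] [ 0.8   0.39 -0.09] [-0.02  0.36  0.  ] 0.10381210453339074
tray_lip []
tray_grip [([134.4, 173.9], 0.92)]
```

Call:
send_rows(
  targets=[
    [0.55,0,0,0,0,0,0],
    [0.55,0,0,0,0,0,0],
    [0.55,0,0,-0.005,0,0,0],
    [0.55,0,0,-0.01,0,0,0],
    [0.55,0,0,-0.02,0,0,0],
    [0.55,0,0,-0.03,0,0,0],
    [0.55,0,0,-0.04,0,0,0],
    [0.55,0,0,-0.04,0,0,0],
    [0.55,0,0,0,0,0,0],
    [0.55,0,0,0,0,0,0],
  ],
)

```text
time_s: 89.05
eef_pos: [535.6, 297.2, 299.3]
ee_rot: [0.31, 0.621, 0.645, 0.32]
force: [-0.5, 0.3, -1.2]
grip_width: 0.221
grip_force: 0.0
```

Run:
```python
from h import *
np.set_printoptions(suppress=True,precision=2)
s=ctrl.sense();print(s['eef_pos'],s['force'])
t=cap('top','t17');sc=cap('scene','s17');w=cap('wrist','w17')
for q in ('tray_lip','tray_grip'): print(q,lm(q,t,1),lm(q,sc,1),lm(q,w,1))
def crop(p,a,b,c,d,W,H): return cv2.resize(cv2.cvtColor(p['img'],cv2.COLOR_RGB2BGR)[a:b,c:d],(W,H),interpolation=2)
cv2.imwrite('pics/c17.png',np.vstack([np.hstack([crop(t,130,280,90,310,400,273),crop(sc,170,320,230,450,400,273)]),np.hstack([crop(w,0,420,0,560,400,300),np.zeros((300,400,3),np.uint8)])]))
```

```text
[535.61 297.24 299.26] [-0.51  0.32 -1.24]
tray_lip [([156.8, 206.3], 0.68)] [] [([73.3, 179.3], 0.81)]
tray_grip [([133.2, 174.1], 0.82)] [([406.3, 232.1], 0.57)] [([274.3, 199.5], 0.85)]
```

View pics/c17.png

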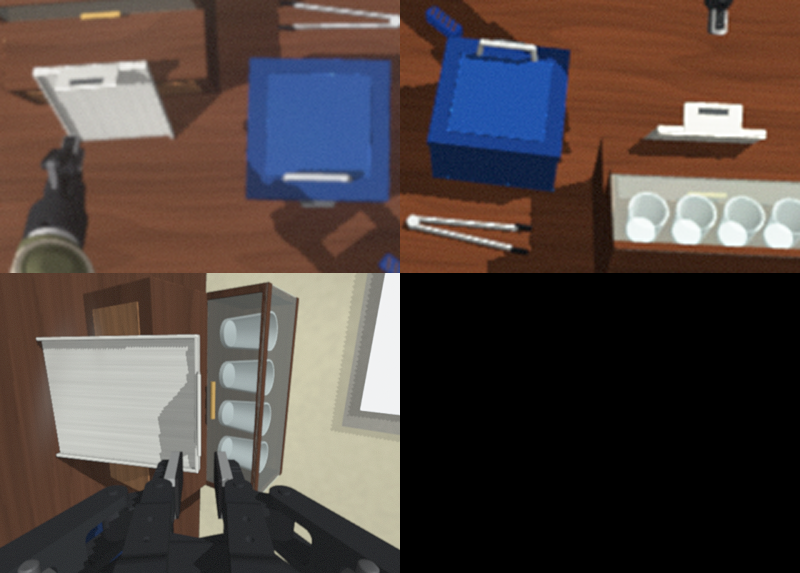

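Call:
send_rows(
  targets=[
    [0.55,0,0,-0.03,0,0,0],
    [0.55,0,0,-0.03,0,0,0],
    [0.55,0,0,0,0,0,0],
    [0.55,0,0,0,0,0,0],
    [0.55,0,0,0,0,0,0],
    [0.55,0,0,0,0,0,0],
    [0.55,0,0,0,0,0,0],
    [0.55,0,0,0,0,0,0],
    [0.55,0,0,0,0,0,0],
    [0.55,0,0,0,0,0,0],
  ],
)

```text
time_s: 90.75
eef_pos: [487.7, 295.6, 335.7]
ee_rot: [0.31, 0.621, 0.645, 0.32]
force: [0.6, 0.3, -0.3]
grip_width: 0.222
grip_force: 0.0
```

Run:
```python
from h import *
np.set_printoptions(suppress=True,precision=1)
t=cap('top');s=cap('scene')
print([(q,lm(q,t,1)) for q in ('tray_grip','tray_lip','clasp_end','clasp_hinge','lid_handle')],[(b['extent'],b['score']) for b in ctrl.boxes_of('clasp',t)[:1]])
for a in (1.0,1.3,1.5): print(a,proj(t,[453-36*np.cos(a)-3.5,-33,128-36*np.sin(a)]))
g=cv2.cvtColor(t['img'],cv2.COLOR_RGB2HSV);print([g[232:252,c,1].tolist() for c in (262,266)])
```

```text
[('tray_grip', [([136.6, 173.0], 0.94)]), ('tray_lip', [([158.5, 205.2], 0.9)]), ('clasp_end', [([260.6, 244.1], 0.44)]), ('clasp_hinge', [([263.7, 245.0], 0.58)]), ('lid_handle', [([263.7, 228.8], 0.76)])] []
1.0 [264.5 248.6]
1.3 [264.5 245.2]
1.5 [264.4 242.8]
[[166, 159, 152, 160, 157, 156, 151, 119, 56, 18, 9, 16, 62, 95, 101, 120, 100, 119, 113, 107], [154, 157, 154, 161, 155, 152, 151, 132, 71, 23, 7, 19, 65, 102, 112, 114, 119, 116, 112, 119]]
```

```bash
python3 -c "
from rig import ctrl
print(ctrl.finish_job())"
```

```text
the job is handed in; nothing more can be done
None
```

I handed the job in at about 91 s of the 208 s: all six rusks are in the tin, the lid is shut with its clasp pressed flat, the empty tray leans on its open edge against the case front, and the tongs, tumbler and jar were not touched. The clasp angle I judged from a firm 25 N push and camera estimates, not a direct reading.

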